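# Put the tea corner in order

## Task

Put every spice tin, standing upright, into the empty cork-lined bay of the wooden chest (slide the cover out of the way over the bowls if need be), then slide the cover fully home over that bay. Also stand every flat-lying tea carton upright on its small end on the serving board, and leave the bowls in their bay and the other crockery standing.

Things in the scene. Friction and masses are not known exactly. Their poses are not given: they have to be found in the camera images.
- chest: Fixed dark wooden chest, outside 140 (its x) x 410 (its y) x 85 mm high, walls 10 mm, floor 8 mm thick. Origin: centre of its underside. Two open-topped bays side by side along its y, centred at y = -100 and +100 mm, each 120 (x) x 190 (y) mm inside (a 10 mm divider between).
- cover (a joint): Light wooden flat cover 140 x 205 x 8 mm that slides along the chest's y on top of its walls (underside 86 mm above the counter) and hides one bay at a time. 0: fully home over the bay at the chest's -y end; 0.2 m: fully home over the bay at the +y end; stops at both ends; starts anywhere between.
- cover_grip (a point): Point on the cover's handle, a bar across the middle of the cover 80 mm (chest x) x 18 mm (chest y), rising 30 mm above the plate. The point is 17 mm above the plate, 111 mm above the counter, centred on the bar; bar's top at 123 mm.
- liner: Fixed cork mat 116 x 186 x 4 mm on the floor of the empty bay, whichever it is. Origin: centre of its underside (the bay's centre, 8 mm above the counter); axes parallel to the chest's.
- bowls: Loose nest of white ceramic bowls, diameter 104 mm, 58 mm high, standing in the other bay, lower than the cover. Origin: centre of underside.
- board: Fixed light wooden serving board 120 (its x) x 220 (its y) x 14 mm with a short handle at its +y end, lying flat, with a 10 mm thick rail along its back (+x) edge rising 75 mm above the counter. Origin: centre of its underside; the clear top (14 mm up) spans x -60 to +50 mm.
- tin1: Round plain metal spice tin, diameter 40 mm, 66 mm high, standing on the counter. Origin: centre of underside, z up along its axis. 3 or 4 of the tins are there, the rest are None.
- tin2: Round plain metal spice tin, diameter 40 mm, 66 mm high, standing on the counter. Origin: centre of underside, z up along its axis. 3 or 4 of the tins are there, the rest are None.
- tin3: Round plain metal spice tin, diameter 40 mm, 66 mm high, standing on the counter. Origin: centre of underside, z up along its axis. 3 or 4 of the tins are there, the rest are None.
- tin4: Round plain metal spice tin, diameter 40 mm, 66 mm high, standing on the counter. Origin: centre of underside, z up along its axis. 3 or 4 of the tins are there, the rest are None.
- carton1: Plain cardboard tea carton, 130 (x) x 62 (y) x 34 mm (z), lying flat on the counter. Origin: centre of its lying underside; x along its length. 1 or 2 of the cartons are there.
- carton1_mid (a point): Centre of carton1's volume, 17 mm above its origin along its z.
- carton2: Plain cardboard tea carton, 130 (x) x 62 (y) x 34 mm (z), lying flat on the counter. Origin: centre of its lying underside; x along its length. 1 or 2 of the cartons are there.
- carton2_mid (a point): Centre of carton2's volume, 17 mm above its origin along its z.
- mug: White mug, 72 mm diameter, 85 mm high, between the chest and the board. Origin: centre of underside.
- figurine: Green glazed cactus ornament, 68 mm diameter, 110 mm high. Origin: centre of underside.
- canister: White lidded ceramic canister, 110 mm diameter, 160 mm high, behind the chest. Origin: centre of underside.
Things that resemble listed ones, but are neither listed nor needed, are in the scene too. Leave any green, pink or turquoise look-alike of the tin1 alone.

How it is judged:
By the outcome, as a careful person would: the job done as asked, in the order asked, and still so for the second after the job is handed in, with the robot touching nothing.
Of tin1, tin2, tin3, tin4 only 3 to 4 are there at a start; the rules pass over those that are not, and their reading is None.
Of carton1, carton2 only 1 to 2 are there at a start; the rules pass over those that are not, and their reading is None.
At some moment in a run one of carton1, carton2 may be knocked a few centimetres aside while the robot is not near it.
It also fails if it takes over 210 s, if anything falls off the work surface, if the arm or the gripper's body presses on something with over 40 N, if the wrist force passes 120 N, or if a joint passes its speed limit or range.

## Robot

A 7-joint arm with a two-finger parallel gripper is mounted at the origin on the work surface. World frame = base frame: x ahead of the robot, y to its left, z up, the work surface at z = 0. Lengths are in mm, angles in rad, forces in N, time in s.
With the tool pointing down it reaches from about 400 to 850 mm from the base axis. Payload 6.9 kg.
Tool frame: the origin (TCP) lies midway between the tips of the shut fingers; the grasp point (between the pads) lies 19 mm behind it; z points along the fingers, y is the direction in which the jaws open and shut (so a half turn about z gives the same grasp; the last joint's range is limited). The gripper opens to 85 mm and grips with 20 to 120 N. Pads are 22 mm wide; open, the fingers measure 114 mm over their backs; the gripper's body (76 mm by 85 mm) begins 54 mm behind the grasp point. The pads swing forward as they close: fully open they stand 13 mm farther back than shut.
Start: joints at [-1.212, 0.507, -0.238, 1.5, 0.126, 1.149, -0.155], TCP at [156.947, 604.962, 231.275] pointing down, gripper open.
Joint ranges: [-3.08, 3.08], [-0.24, 2.05], [-1.43, 1.35], [0, 2.5], [-1.52, 4.66], [0.17, 1.96], [-2.89, 2.89]. Speed limits (rad/s): [2.39, 2.39, 3.14, 3.14, 3.14, 3.14, 3.14].

## Interface

Orientations are given as [roll, pitch, yaw] about the fixed x, y, z axes, in that order (R = Rz(yaw) Ry(pitch) Rx(roll)).
In Python, from station import arm gives the robot as it stands. The module is installed in compiled form; this text tells all that it offers.
- The arm moves only by the shell command python3 -m jog 'ROWS' [FORCE]. ROWS is a JSON object of lists of equal length, an entry for each row: "travel": the shift along the tool's x, y, z in m, a list of three; "turn": the turn, a rotation vector about the tool's x, y, z in degrees, a list of three; "hand": the finger opening in m, from 0 to 0.0854. In form: {"travel": [[tx, ty, tz], ...], "turn": [[ax, ay, az], ...], "hand": [hand, ...]}. A call has 1 to 5 rows; each row is the pose to reach, as a shift and turn from the pose measured when the call began, along the tool's axes at that moment; what a row does not reach only later rows make up. A row lasts 1/8 s, in which the tool goes at most 62.5 mm and 10.7 degrees, less where a joint would pass 70% of its speed; a pose out of reach is approached as far as the arm can. A call with a gripper value outside its range is refused whole. The fingers move at their own pace and stop on an object; FORCE is the grip in N (left out, the last holds). Time passes only in rows, so rows that repeat a pose let the fingers close. It gives the time, the measured TCP pose, the force and the opening at its end, in the units of the state.
- arm.observe(): the state, without advancing time (a new reading comes with each control period).
- arm.get_image(name): name is "scene" or "top" or "wrist"; returns a dict with "color" (384x512x3 uint8, blue, green, red), "depth" (384x512 float32, mm along the optical axis (not along the pixel's ray), 0 where there is no reading), "mtx" (3x3 intrinsics, pixels), "dist" ([k1, k2, p1, p2, k3] as OpenCV has them; the pictures are not rectified), "eye" and "rotation" of the camera in the world; the wrist camera has in their place "tool_from_camera" (4x4, takes a point from camera to tool coordinates, whose origin is the TCP and whose axes are the flange's). Camera axes: x right, y up, looking along -z (the intrinsics and any distortion apply to the point x, -y, -z); pixel columns grow to the right and rows downward; lengths in mm; the calibration is good to about 2 mm. A picture is of the moment at which its call begins: read the wrist's pose just before it.
- arm.hand_in(): hands the job in, once; it reports no verdict.
Trained networks look in a picture, given as the dict that the camera call returned (one of the last four; its "shot" number tells which), for a name from the list of things; names that differ only in an ending like _2 or _b are one class to them, and where a whole thing is asked for, a point or a joint stands for the part that bears it (a point fixed in the world has none). Each returns a list of dicts, best first, with "score" (0 to 1); they miss things now and then, are a little off and sometimes report something else, mostly with a low value. They report only what shows in the picture. A call takes as long as a camera call. They do not tell look-alikes from the thing itself.
- arm.search_frame(picture, name): "point" ([x, y, z] in mm, in world coordinates, good to about 4 mm: the middle of the surface that is visible of it).
The state is a dict: "t": time; "joint_pos": joint angles; "qd": joint speeds; "tau": joint torques, N m; "eef_pos": TCP position; "ee_rot": TCP orientation; "ft_force": force on the tool from outside, world axes, zero at the start; "ft_torque": the same for the moment, N m; "grip_width": finger opening in mm.
Only numpy, scipy, OpenCV 4.12 (cv2) and the standard library are available. Lean on these libraries where they do the work, as an engineer would, in place of code of your own. Each camera call takes 0.05 s, during which the arm holds its last target.

## Working session

There is one attempt and no reset: what is moved stays moved. The work goes in short steps, Python scripts to look and compute and a shell command to move; the robot and the scene stay as the last step left them, time stands still between calls to the robot, and variables do not carry over. Pictures are saved under pics/ and viewed, and the job is handed in when it is done.

```bash
mkdir -p pics; ls
python3 - <<'E'
from station import arm
import cv2
s=arm.observe()
print({k:(v if not hasattr(v,'tolist') else v.tolist()) for k,v in s.items()})
for n in ("scene","top","wrist"):
    p=arm.get_image(n); cv2.imwrite(f"pics/a_{n}.png",p["color"])
    print(n,p["mtx"],p["dist"],p.get("eye"),p.get("rotation"),p.get("tool_from_camera"),p["shot"])
E
```

```text
pics
{'t': 0.0, 'joint_pos': [-1.2115084408287633, 0.508333419658803, -0.2375348645692698, 1.5011110899090587, 0.12569728826563534, 1.1488809168736518, -0.15480856563067438], 'qd': [-5.599633663025179e-05, 0.0010399622022667376, 0.0007041517858101294, 0.000876830848066254, -0.0009085637259148623, 0.00029615837935808003, -0.0006086242548898475], 'tau': [7.640010608156445e-05, -62.059457302093506, -2.18635730445385, -24.964706897735596, 0.012804458092432469, 0.01204135303851217, 3.624142436819966e-05], 'eef_pos': [156.86645123643734, 604.4927030597057, 230.44025280411444], 'ee_rot': [-3.1398493133255867, 2.1707291486983138e-05, 2.8878187305268668], 'ft_force': [0.46108380374128627, 0.3611482109516678, -0.4913149084973224], 'ft_torque': [-0.004615231333707399, 0.032120888944973794, -0.01740795670918957], 'grip_width': 85.19963932252294}
scene [[487.16340179   0.         253.58740782]
 [  0.         487.16340179 194.09939533]
 [  0.           0.           1.        ]] [-0.04317368  0.          0.          0.          0.        ] [1026.84819769 -937.3555998  1220.41510337] [0.72641928 0.01681611 0.47253561] None 1
top [[386.83397222   0.         254.07914329]
 [  0.         386.83397222 186.94286606]
 [  0.           0.           1.        ]] [-0.05126561  0.          0.          0.          0.        ] [ 406.15478741  -48.16445781 1267.00466489] [ 0.1064329   0.00850555 -1.55837608] None 2
wrist [[298.91339921   0.         251.85549779]
 [  0.         298.91339921 193.59022894]
 [  0.           0.           1.        ]] [-0.07864681  0.          0.          0.          0.        ] None None [[-5.36712268e-05  9.64478073e-01  2.64162911e-01  6.46052207e+01]
 [ 9.99999979e-01  1.04651413e-04 -1.78915230e-04 -3.63889605e-01]
 [-2.00204838e-04  2.64162896e-01 -9.64478058e-01 -1.42435243e+02]
 [ 0.00000000e+00  0.00000000e+00  0.00000000e+00  1.00000000e+00]] 3
```

View pics/a_scene.png

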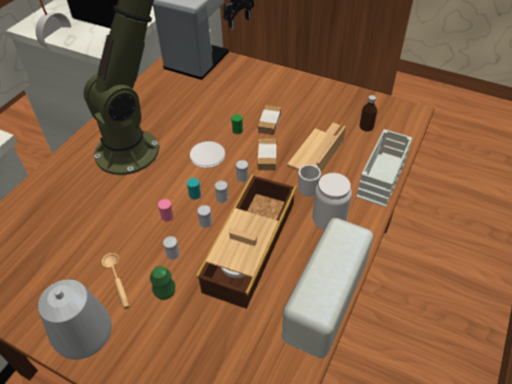

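View pics/a_top.png

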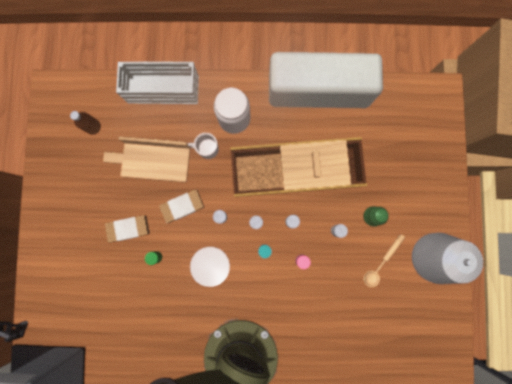

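View pics/a_wrist.png

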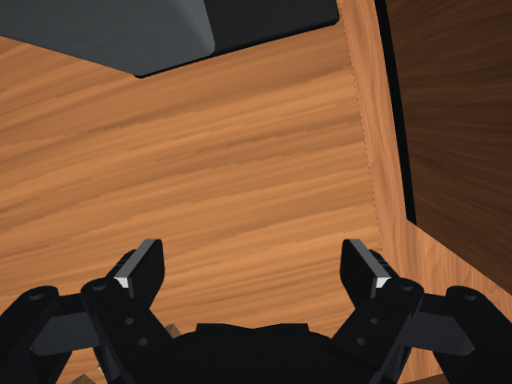

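```bash
cat > h.py <<'E'
from station import arm
import numpy as np, cv2
from scipy.spatial.transform import Rotation as R
np.set_printoptions(precision=1,suppress=True)
def st(): return arm.observe()
def shot(n,name=None):
    s=arm.observe(); p=arm.get_image(n)
    if name: cv2.imwrite(f"pics/{name}.png",p["color"])
    if n=="wrist":
        T=np.eye(4);T[:3,:3]=R.from_euler('xyz',s["ee_rot"]).as_matrix();T[:3,3]=s["eef_pos"]
        M=T@np.array(p["tool_from_camera"])
    else:
        M=np.eye(4);r=np.array(p["rotation"])
        M[:3,:3]=R.from_euler('xyz',r).as_matrix() if r.size==3 else r
        M[:3,3]=p["eye"]
    p["M"]=M; return p
def rays(p,uv):
    uv=np.asarray(uv,float).reshape(-1,1,2)
    q=cv2.undistortPoints(uv,np.array(p["mtx"]),np.array(p["dist"])).reshape(-1,2)
    return np.c_[q[:,0],-q[:,1],-np.ones(len(q))]
def cloud(p):
    h,w=p["depth"].shape
    u,v=np.meshgrid(np.arange(w),np.arange(h))
    d=rays(p,np.c_[u.ravel(),v.ravel()])*p["depth"].reshape(-1,1)
    X=d@p["M"][:3,:3].T+p["M"][:3,3]
    X=X.reshape(h,w,3); X[p["depth"]==0]=np.nan
    return X
def onplane(p,uv,z):
    d=rays(p,uv)@p["M"][:3,:3].T; e=p["M"][:3,3]
    return e+d*((z-e[2])/d[:,2])[:,None]
def px(p,X):
    q=(np.atleast_2d(X)-p["M"][:3,3])@p["M"][:3,:3]; q=q*[1,-1,-1]
    return cv2.projectPoints(q,np.zeros(3),np.zeros(3),np.array(p["mtx"]),np.array(p["dist"]))[0].reshape(-1,2)
def rect(X):
    c,sz,a=cv2.minAreaRect(X[:,:2].astype(np.float32)); return np.array(c),np.array(sz),a
E
python3 - <<'E'
from h import *
for n in("top","scene"):
    p=shot(n); X=cloud(p); np.save(f"{n}.npy",X); np.save(f"{n}c.npy",p["color"])
    print(n)
    for name in ["tin1","carton1","cover","liner","bowls","board","mug","figurine","canister","chest"]:
        r=arm.search_frame(p,name)
        print(name,[(round(a["score"],2),np.round(a["point"]).tolist(),px(p,a["point"])[0].round().tolist()) for a in r])
    if n=="top": print("counter z",np.nanmedian(X[280:330,100:180,2]), X[222,256],X[221,293],X[229,127],X[206,182])
E
```

```text
top
tin1 [(0.76, [403.0, -300.0, 68.0], [339.0, 230.0]), (0.68, [339.0, -70.0, 65.0], [264.0, 250.0]), (0.63, [312.0, -190.0, 64.0], [303.0, 260.0]), (0.55, [428.0, -49.0, 66.0], [258.0, 221.0]), (0.55, [307.0, 272.0, 67.0], [153.0, 259.0]), (0.52, [431.0, -157.0, 66.0], [293.0, 221.0]), (0.46, [444.0, 72.0, 62.0], [219.0, 215.0])]
carton1 [(0.86, [400.0, 371.0, 32.0], [126.0, 228.0]), (0.64, [476.0, 195.0, 32.0], [182.0, 205.0])]
cover [(0.96, [603.0, -218.0, 92.0], [313.0, 165.0])]
liner [(0.83, [593.0, -52.0, 10.0], [259.0, 171.0])]
bowls []
board [(0.64, [628.0, 295.0, 11.0], [154.0, 159.0])]
mug [(0.77, [673.0, 119.0, 35.0], [207.0, 145.0])]
figurine [(0.81, [452.0, -406.0, 88.0], [375.0, 214.0]), (0.58, [610.0, -214.0, 94.0], [312.0, 162.0]), (0.25, [604.0, -220.0, 96.0], [314.0, 164.0])]
canister [(0.69, [758.0, 30.0, 160.0], [232.0, 108.0]), (0.46, [673.0, 123.0, 38.0], [205.0, 145.0]), (0.44, [592.0, -50.0, 9.0], [259.0, 171.0]), (0.37, [473.0, 194.0, 32.0], [182.0, 206.0])]
chest [(0.81, [607.0, -215.0, 96.0], [313.0, 163.0])]
counter z -0.25419239145321626 [425.3 -43.7  68
[... 328 characters left out ...]
7.0, 43.0], [236.0, 124.0]), (0.5, [348.0, -84.0, 50.0], [193.0, 188.0])]
carton1 [(0.97, [485.0, 179.0, 33.0], [266.0, 155.0]), (0.72, [407.0, 356.0, 37.0], [269.0, 118.0])]
cover [(0.82, [614.0, -235.0, 91.0], [243.0, 244.0])]
liner [(0.89, [576.0, -22.0, 13.0], [264.0, 206.0])]
bowls []
board [(0.88, [628.0, 297.0, 16.0], [317.0, 150.0])]
mug [(0.68, [408.0, -315.0, 55.0], [169.0, 246.0]), (0.63, [668.0, 100.0, 62.0], [306.0, 180.0]), (0.23, [614.0, -232.0, 89.0], [244.0, 244.0])]
figurine [(0.75, [464.0, -436.0, 77.0], [161.0, 281.0])]
canister [(0.78, [777.0, 0.0, 135.0], [329.0, 197.0]), (0.29, [631.0, 299.0, 16.0], [318.0, 150.0])]
chest [(0.84, [608.0, -239.0, 91.0], [241.0, 244.0])]
```

```bash
python3 - <<'E'
from h import *
X=np.load("top.npy");C=np.load("topc.npy")
hsv=cv2.cvtColor(C,cv2.COLOR_BGR2HSV)
def seg(c,r,z0,z1):
    P=X.reshape(-1,3);m=(np.hypot(P[:,0]-c[0],P[:,1]-c[1])<r)&(P[:,2]>z0)&(P[:,2]<z1);return P[m],hsv.reshape(-1,3)[m]
for c in [(403,-300),(428,-49),(431,-157),(444,72)]:
    P,_=seg(c,45,56,80); print("tin",len(P),cv2.minEnclosingCircle(P[:,:2].astype(np.float32)),np.median(P,0))
for c in [(400,371),(475,195)]:
    P,_=seg(c,100,20,50); print("carton",len(P),rect(P),np.median(P,0))
# chest walls+cover
P=X.reshape(-1,3)
m=(P[:,0]>480)&(P[:,0]<720)&(P[:,1]>-420)&(P[:,1]<85)&(P[:,2]>74)&(P[:,2]<135)
m&=~(np.hypot(P[:,0]-673,P[:,1]-119)<60)
Q=P[m];print("chest",len(Q),rect(Q))
Q=P[m&(P[:,2]>105)];print("handle",len(Q),rect(Q),np.median(Q,0))
h=hsv.reshape(-1,3)
for n,y in [("handle region",0)]:
    print(h[m&(P[:,2]>105)].mean(0))
Q=P[m&(h[:,2]>140)];print("cover",len(Q),rect(Q),np.median(Q,0))
m=(P[:,0]>550)&(P[:,0]<700)&(P[:,1]>165)&(P[:,1]<440)&(P[:,2]>6)&(P[:,2]<30);Q=P[m];print("board",rect(Q),np.median(Q,0))
m=(P[:,0]>550)&(P[:,0]<740)&(P[:,1]>165)&(P[:,1]<440)&(P[:,2]>50);Q=P[m];print("rail",len(Q),rect(Q),np.median(Q,0),Q[:,1].min(),Q[:,1].max())
m=(np.hypot(P[:,0]-673,P[:,1]-119)<70)&(P[:,2]>70);Q=P[m];print("mug",rect(Q))
E
python3 -c "
import cv2
a=cv2.imread('pics/a_top.png');cv2.imwrite('pics/a_top_c.png',cv2.resize(a[100:280,90:400],None,fx=2.5,fy=2.5,interpolation=cv2.INTER_CUBIC))"
```

```text
tin 142 ((403.4118347167969, -303.6998596191406), 20.519805908203125) [ 403.6 -303.4   66.1]
tin 135 ((426.9660339355469, -44.714141845703125), 20.189332962036133) [428.2 -43.7  65.1]
tin 138 ((430.56103515625, -158.19479370117188), 20.329214096069336) [ 429.9 -158.2   66. ]
tin 137 ((443.80657958984375, 70.20952606201172), 20.595035552978516) [442.5  68.6  66. ]
carton 814 (array([400.2, 372.9]), array([ 62.9, 130.9]), 13.570379257202148) [400.5 371.5  33.9]
carton 813 (array([500.2, 208.6]), array([116.5, 131.1]), 24.199859619140625) [474.7 196.8  33.8]
chest 4252 (array([ 631. , -167.9]), array([216.4, 411.5]), 5.249876976013184)
handle 180 (array([ 668.8, -107.2]), array([317.7,  67. ]), 59.76669692993164) [ 608.1 -219.1  122.2]
[ 14.4 100.1 203.4]
cover 3544 (array([ 599.7, -171.3]), array([153., 407.]), 5.360776424407959) [ 600.7 -213.9   93.1]
board (array([623.3, 302. ]), array([139.4, 275.4]), 1.7815686464309692) [621.3 298.4  13.5]
rail 312 (array([676.1, 281.2]), array([232.5,  11.3]), 85.58497619628906) [675.  284.2  72.2] 165.41754304263472 396.81146538588655
mug (array([673.1, 130.3]), array([100.5,  68.3]), 62.63101577758789)
```

View pics/a_top_c.png

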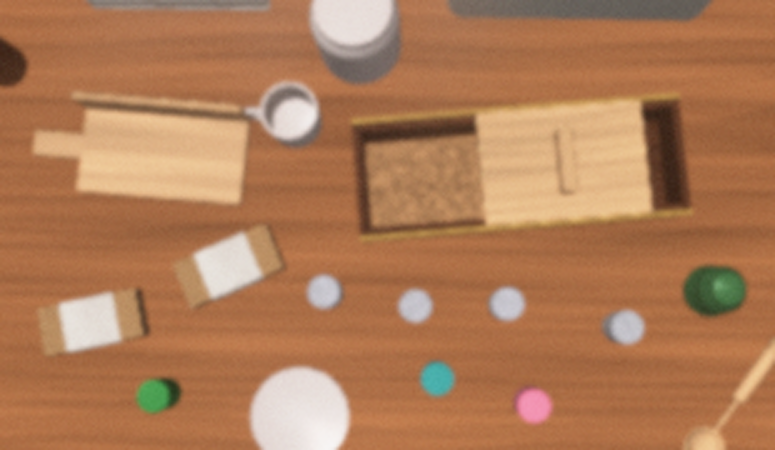

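Run:
```python
from h import *
X=np.load("top.npy");C=np.load("topc.npy")
P=X.reshape(-1,3)
def big(mask):
    m=cv2.morphologyEx(mask.reshape(384,512).astype(np.uint8),cv2.MORPH_OPEN,np.ones((2,2)))
    n,l,s,_=cv2.connectedComponentsWithStats(m); k=1+np.argmax(s[1:,4]); return P[(l==k).ravel()]
ok=(P[:,0]>480)&(P[:,0]<700)&(P[:,1]>-420)&(P[:,1]<80)
print("chest",rect(big(ok&(P[:,2]>75)&(P[:,2]<130))))
Q=P[ok&(P[:,2]>78)&(P[:,2]<130)&(P[:,0]<690)&(P[:,1]<50)]
print("handle", rect(big(ok&(P[:,2]>110)&(P[:,2]<130)&(P[:,1]<-150))))
print("cover", rect(big(ok&(P[:,2]>89.5)&(P[:,2]<130)&(P[:,1]<-80))))
Q=big((P[:,2]>20)&(P[:,2]<50)&(np.hypot(P[:,0]-475,P[:,1]-195)<85));print("carton",rect(Q))
Q=big((P[:,2]>7)&(P[:,2]<28)&(P[:,0]>550)&(P[:,0]<690)&(P[:,1]>185)&(P[:,1]<405));print("board",rect(Q))
m=(P[:,0]>640)&(P[:,0]<700)&(P[:,1]>200)&(P[:,1]<440)&(P[:,2]>60);Q=big(m);print("rail",rect(Q),Q[:,1].min(),Q[:,1].max())
Q=big(ok&(P[:,2]<25)&(P[:,2]>2)&(P[:,1]>-160)&(P[:,0]>530)&(P[:,0]<670));print("liner",rect(Q),np.median(Q,0))
```

```text
chest (array([ 602.4, -188.7]), array([161.2, 433. ]), 6.458183288574219)
handle (array([ 602.8, -225.5]), array([76.8, 24.5]), 5.494544982910156)
cover (array([ 615.4, -230.8]), array([142.6, 220.6]), 13.539881706237793)
carton (array([nan, nan]), array([0., 0.]), 0.0)
board (array([616.6, 292.5]), array([219., 111.]), 85.59335327148438)
rail (array([675.5, 297.6]), array([198.5,   7.5]), 85.66001892089844) 198.72332568539326 396.66285221569035
liner (array([598., -57.]), array([137.9, 113.3]), 22.76982307434082) [nan nan nan]
```

```bash
cat > go.py <<'E'
# usage: go.py x y z yawdeg [x y z yaw ...]: prints tool-frame shift (m) and turn (deg) for each waypoint from the present pose (tool-down goals)
import sys
from h import *
s=st();p=np.array(s["eef_pos"]);Rm=R.from_euler('xyz',s["ee_rot"])
print("now",p,np.degrees(s["ee_rot"]),"grip",round(s["grip_width"],1),"q",np.round(s["joint_pos"],2).tolist(),"t",round(s["t"],2),"F",np.array(s["ft_force"]))
a=list(map(float,sys.argv[1:]))
for i in range(0,len(a),4):
    g=R.from_euler('xyz',[180,0,a[i+3]],degrees=True)
    print(a[i:i+4],"travel",np.round(Rm.inv().apply(np.array(a[i:i+3])-p)/1000,4).tolist(),"turn",np.round((Rm.inv()*g).as_rotvec(degrees=True),1).tolist())
E
python3 go.py 430 300 330 180 560 -100 330 185
```

```text
now [156.9 604.9 231.3] [-180.    -0.   165.5] grip 85.6 q [-1.21, 0.51, -0.24, 1.5, 0.13, 1.15, -0.15] t 1.25 F [ 0.9 -0.5 -0.5]
[430.0, 300.0, 330.0, 180.0] travel [-0.3409, -0.2266, -0.0987] turn [-0.0, -0.0, -14.5]
[560.0, -100.0, 330.0, 185.0] travel [-0.5671, -0.5812, -0.0987] turn [-0.0, -0.0, -19.5]
```

```bash
python3 -m jog '{"travel":[[-0.34,-0.226,-0.1],[-0.34,-0.226,-0.1],[-0.34,-0.226,-0.1],[-0.34,-0.226,-0.1],[-0.34,-0.226,-0.1]],"turn":[[0,0,-14.5],[0,0,-14.5],[0,0,-14.5],[0,0,-14.5],[0,0,-14.5]],"hand":[0.085,0.085,0.085,0.085,0.085]}'; python3 go.py 560 -100 330 185
```

```text
t: 1.88
eef_pos: [360.6, 377.2, 306.3]
ee_rot: [3.141, 0.0, 3.141]
ft_force: [0.3, 1.5, -0.4]
grip_width: 84.6
now [360.6 377.2 306.3] [180.   0. 180.] grip 84.6 q [-0.67, 0.29, -0.26, 1.64, 0.08, 1.22, 0.63] t 1.88 F [ 0.3  1.5 -0.4]
[560.0, -100.0, 330.0, 185.0] travel [-0.1998, -0.477, -0.0238] turn [0.0, 0.0, -5.0]
```

```bash
python3 -m jog '{"travel":[[-0.2,-0.477,-0.024],[-0.2,-0.477,-0.024],[-0.2,-0.477,-0.024],[-0.2,-0.477,-0.024],[-0.2,-0.477,-0.024]],"turn":[[0,0,-5],[0,0,-5],[0,0,-5],[0,0,-5],[0,0,-5]],"hand":[0.085,0.085,0.085,0.085,0.085]}' >/dev/null; python3 go.py 560 -100 330 185
```

```text
now [480.7  89.1 320.9] [ 180.     0.1 -175. ] grip 85.4 q [-0.15, 0.22, -0.11, 1.69, 0.02, 1.23, 1.4] t 2.5 F [ 1.3 -0.3 -0.2]
[560.0, -100.0, 330.0, 185.0] travel [-0.0627, -0.1952, -0.0091] turn [0.0, 0.1, -0.0]
```

```bash
python3 -m jog '{"travel":[[-0.085,-0.265,-0.03],[-0.085,-0.265,-0.03],[-0.085,-0.265,-0.03],[-0.085,-0.265,-0.03],[-0.085,-0.265,-0.03]],"turn":[[0,0,0],[0,0,0],[0,0,0],[0,0,0],[0,0,0]],"hand":[0.085,0.085,0.085,0.085,0.085]}' >/dev/null; python3 go.py
python3 - <<'E'
from h import *
p=shot("wrist","b_w");X=cloud(p);np.save("w.npy",X)
for n in["cover","cover_grip","liner","bowls","chest"]:
    print(n,[(round(a["score"],2),np.round(a["point"]).tolist()) for a in arm.search_frame(p,n)])
E
```

```text
now [ 588.6 -171.7  350.8] [-179.9    0.1 -175.3] grip 84.7 q [0.23, 0.42, 0.02, 1.31, -0.01, 1.41, 1.9] t 3.12 F [0.  0.5 0.5]
cover [(0.85, [598.0, -219.0, 84.0])]
cover_grip [(0.77, [598.0, -216.0, 95.0])]
liner [(0.86, [588.0, -49.0, 13.0])]
bowls []
chest [(0.62, [608.0, -206.0, 93.0])]
```

View pics/b_w.png

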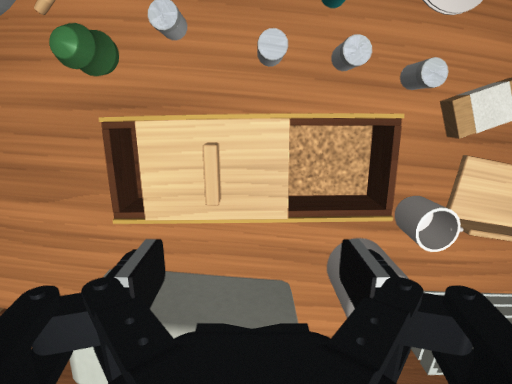

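Run:
```python
from h import *
p=shot("wrist")
c=onplane(p,[(100,119),(404,115),(391,220),(114,222)],85);print(c,c.mean(0))
h=onplane(p,[(205,143),(218,143),(218,205),(206,206)],123);print(h,h.mean(0))
e=onplane(p,[(289,119),(289,219)],94);print("cover edge",e)
d=(c[1]-c[0]+c[2]-c[3]);print(np.degrees(np.arctan2(d[1],d[0]))-90, np.linalg.norm(c[1]-c[0]),np.linalg.norm(c[2]-c[1]))
X=cloud(p);m=(X[...,2]>105)&(X[...,2]<135)&(abs(X[...,0]-605)<60)&(abs(X[...,1]+220)<40)
Q=X[m];print(rect(Q),np.median(Q,0))
m=(X[...,2]>85)&(X[...,2]<105)&(abs(X[...,1]+180)<150)&(abs(X[...,0]-600)<100);Q=X[m];print("cover",rect(Q),np.median(Q,0))
# chest colour dark/any above 70
m=(X[...,2]>75)&(X[...,2]<105)&(abs(X[...,1]+175)<240)&(abs(X[...,0]-600)<90);m=cv2.morphologyEx(m.astype(np.uint8),cv2.MORPH_CLOSE,np.ones((3,3)))
n,l,s,_=cv2.connectedComponentsWithStats(m);k=1+np.argmax(s[1:,4]);print("chest",rect(X[(l==k)&~np.isnan(X[...,0])]))
```

```text
[[ 548.8 -377.    85. ]
 [ 507.1   33.5   85. ]
 [ 657.7   46.6   85. ]
 [ 696.8 -361.8   85. ]] [ 602.6 -164.7   85. ]
[[ 565.6 -226.5  123. ]
 [ 564.3 -210.5  123. ]
 [ 644.1 -205.8  123. ]
 [ 646.9 -221.3  123. ]] [ 605.2 -216.   123. ]
cover edge [[ 528.1 -123.2   94. ]
 [ 665.6 -106.6   94. ]]
5.637812222720399 412.65825894923967 151.17119060327695
(array([ 605.4, -224.6]), array([78.9, 18.4]), 5.020475387573242) [ 604.5 -223.3  122.4]
cover (array([ 602.8, -180. ]), array([151.9, 314.2]), 5.295742034912109) [ 599.4 -211.1   93.6]
chest (array([ 600.1, -153. ]), array([152.2, 451. ]), 5.324496746063232)
```

```bash
python3 go.py 605 -220 180 -174.8 605 -220 99 -174.8
```

```text
now [ 588.1 -165.8  351.1] [ 179.9    0.1 -174.9] grip 84.8 q [0.23, 0.42, 0.01, 1.32, -0.01, 1.41, 1.9] t 3.48 F [-0.1  0.7  0.2]
[605.0, -220.0, 180.0, -174.8] travel [-0.0117, -0.0557, 0.171] turn [0.1, 0.1, -0.1]
[605.0, -220.0, 99.0, -174.8] travel [-0.0116, -0.0558, 0.252] turn [0.1, 0.1, -0.1]
```

```bash
python3 -m jog '{"travel":[[-0.012,-0.058,0.06],[-0.012,-0.058,0.12],[-0.012,-0.058,0.17],[-0.012,-0.058,0.17],[-0.012,-0.058,0.17]],"turn":[[0,0,0],[0,0,0],[0,0,0],[0,0,0],[0,0,0]],"hand":[0.06,0.06,0.06,0.06,0.06]}' 30
python3 - <<'E'
from h import *
p=shot("wrist","c_w");X=cloud(p)
m=(X[...,2]>110)&(X[...,2]<135)&(abs(X[...,0]-605)<60)&(abs(X[...,1]+220)<40)
Q=X[m];print(rect(Q),np.median(Q,0))
E
python3 go.py 605 -222 99 -174.8
```

```text
t: 4.1
eef_pos: [606.8, -221.7, 183.6]
ee_rot: [3.141, 0.005, -3.051]
ft_force: [0.4, -0.2, 0.7]
grip_width: 60.1
(array([ 606.3, -224.6]), array([79.8, 17.9]), 4.846741199493408) [ 602.2 -224.8  122.6]
now [ 607.3 -222.   184.4] [-180.     0.4 -174.8] grip 60.2 q [0.3, 0.57, 0.02, 1.52, -0.01, 1.05, 1.98] t 4.15 F [ 0.6 -0.5  1.2]
[605.0, -222.0, 99.0, -174.8] travel [0.0029, 0.0002, 0.0854] turn [-0.0, 0.4, -0.0]
```

View pics/c_w.png

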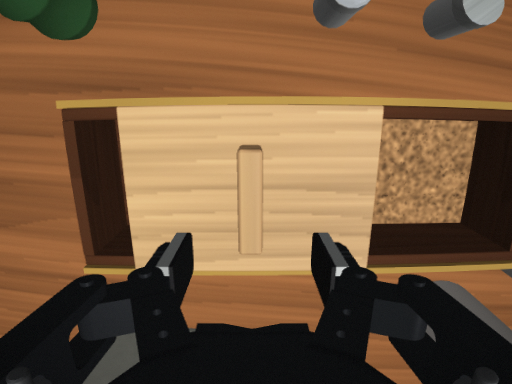

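```bash
python3 -m jog '{"travel":[[0.002,0.001,0.05],[0.002,0.001,0.083],[0.002,0.001,0.083],[0.002,0.001,0.083],[0.002,0.001,0.083]],"turn":[[0,0.4,0],[0,0.4,0],[0,0.4,0],[0,0.4,0],[0,0.4,0]],"hand":[0.06,0.06,0.06,0.01,0.0]}' 40 && python3 -m jog '{"travel":[[0,0,0],[0,0,0],[0,0,0],[0,0,0]],"turn":[[0,0,0],[0,0,0],[0,0,0],[0,0,0]],"hand":[0,0,0,0]}' 40; python3 go.py
```

```text
t: 4.78
eef_pos: [607.2, -221.7, 104.0]
ee_rot: [-3.14, 0.003, -3.052]
ft_force: [-0.3, -0.3, -1.0]
grip_width: 24.1
t: 5.28
eef_pos: [607.1, -221.8, 104.2]
ee_rot: [-3.139, 0.003, -3.052]
ft_force: [-1.7, 0.2, 0.0]
grip_width: 16.7
now [ 607.1 -221.8  104.2] [-179.9    0.2 -174.8] grip 16.7 q [0.3, 0.65, 0.01, 1.61, -0.01, 0.88, 1.98] t 5.28 F [-1.7  0.2  0. ]
```

```bash
python3 -m jog '{"travel":[[0,-0.015,0],[0,-0.03,0],[0,-0.042,0],[0,-0.045,0],[0,-0.045,0]],"turn":[[0,0,0],[0,0,0],[0,0,0],[0,0,0],[0,0,0]],"hand":[0,0,0,0,0]}'; python3 go.py;python3 - <<'E'
from h import *
p=shot("top","d_top");X=cloud(p)
p=shot("wrist","d_w")
E
```

```text
t: 5.9
eef_pos: [611.4, -267.7, 104.3]
ee_rot: [-3.138, 0.004, -3.052]
ft_force: [1.3, -1.7, -3.3]
grip_width: 17.6
now [ 611.4 -267.7  104.3] [-179.8    0.2 -174.9] grip 17.6 q [0.37, 0.68, 0.01, 1.55, -0.01, 0.91, 2.04] t 5.9 F [ 1.3 -1.7 -3.3]
```

View pics/d_w.png

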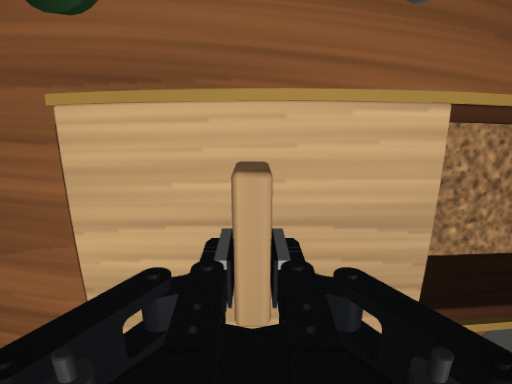

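```bash
python3 -m jog '{"travel":[[0,-0.004,0],[0,-0.007,0],[0,-0.007,0]],"turn":[[0,0,0],[0,0,0],[0,0,0]],"hand":[0,0,0]}'; python3 go.py
```

```text
t: 6.38
eef_pos: [611.7, -270.9, 104.2]
ee_rot: [3.14, 0.002, -3.05]
ft_force: [-1.3, 7.4, 0.8]
grip_width: 17.3
now [ 611.7 -270.9  104.2] [ 179.9    0.1 -174.8] grip 17.3 q [0.38, 0.68, 0.01, 1.54, -0.01, 0.92, 2.05] t 6.38 F [-1.3  7.4  0.8]
```

```bash
python3 -m jog '{"travel":[[0,0.001,0],[0,0.001,0],[0,0.001,-0.02],[0,0.001,-0.08],[0,0.001,-0.12]],"turn":[[0,0,0],[0,0,0],[0,0,0],[0,0,0],[0,0,0]],"hand":[0.03,0.05,0.06,0.06,0.06]}'; python3 go.py 430 -250 200 95.2 430.5 -158 150 95.2
```

```text
t: 7.0
eef_pos: [611.8, -271.2, 227.3]
ee_rot: [-3.141, 0.005, -3.051]
ft_force: [0.5, -1.7, -0.0]
grip_width: 59.7
now [ 611.8 -271.2  227.3] [-179.9    0.3 -174.8] grip 59.7 q [0.37, 0.57, 0.01, 1.38, -0.01, 1.18, 2.05] t 7.0 F [ 0.5 -1.7 -0. ]
[430.0, -250.0, 200.0, 95.2] travel [0.1793, 0.0376, 0.0264] turn [0.2, 0.3, 90.0]
[430.5, -158.0, 150.0, 95.2] travel [0.1707, 0.1292, 0.0763] turn [0.2, 0.3, 90.0]
```

```bash
python3 -m jog '{"travel":[[0.17,0.129,0.03],[0.17,0.129,0.03],[0.17,0.129,0.03],[0.17,0.129,0.03],[0.17,0.129,0.03]],"turn":[[0,0,90],[0,0,90],[0,0,90],[0,0,90],[0,0,90]],"hand":[0.06,0.06,0.06,0.06,0.07]}' >/dev/null; python3 go.py 430.5 -158 150 95.2
```

```text
now [ 429.2 -157.5  196.9] [179.8   0.1 131.2] grip 69.9 q [0.11, 0.29, 0.24, 1.98, -0.09, 0.88, 1.13] t 7.62 F [ 1.  -0.3  0.6]
[430.5, -158.0, 150.0, 95.2] travel [-0.0011, 0.0005, 0.0469] turn [0.3, 0.0, 36.0]
```

```bash
python3 -m jog '{"travel":[[-0.001,0.001,0.047],[-0.001,0.001,0.047],[-0.001,0.001,0.047],[-0.001,0.001,0.047],[-0.001,0.001,0.047]],"turn":[[0,0,36],[0,0,36],[0,0,36],[0,0,36],[0,0,36]],"hand":[0.07,0.07,0.07,0.07,0.07]}' >/dev/null
python3 - <<'E'
from h import *
p=shot("wrist","e_w");X=cloud(p)
m=(X[...,2]>58)&(X[...,2]<75)&(abs(X[...,0]-430)<35)&(abs(X[...,1]+158)<35)
Q=X[m];print(len(Q),cv2.minEnclosingCircle(Q[:,:2].astype(np.float32)) if len(Q) else '')
E
python3 go.py 430.5 -158 22 95.2
```

```text
2032 ((432.7256164550781, -158.0973358154297), 20.585559844970703)
now [ 431.  -157.9  150.2] [179.7  -0.   95.3] grip 69.9 q [0.01, 0.37, 0.39, 2.05, -0.21, 0.76, 0.62] t 8.3 F [-0.  -0.1  0.4]
[430.5, -158.0, 22.0, 95.2] travel [-0.0, -0.0012, 0.1282] turn [0.3, -0.0, 0.1]
```

View pics/e_w.png

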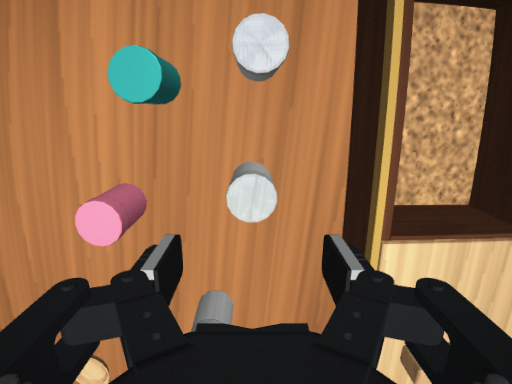

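```bash
python3 -m jog '{"travel":[[0,0.001,0.06],[0,0.001,0.12],[0,0.001,0.13],[0,0.001,0.13],[0,0.001,0.13]],"turn":[[0,0,0],[0,0,0],[0,0,0],[0,0,0],[0,0,0]],"hand":[0.07,0.07,0.07,0.03,0.03]}' 40 && python3 -m jog '{"travel":[[0,0,0],[0,0,0],[0,0,0],[0,0,0]],"turn":[[0,0,0],[0,0,0],[0,0,0],[0,0,0]],"hand":[0.03,0.03,0.03,0.03]}'; python3 go.py 598.1 -138.9 150 95.2
```

```text
t: 8.93
eef_pos: [433.7, -158.4, 22.2]
ee_rot: [3.134, 0.001, 1.663]
ft_force: [-0.9, 0.1, -0.7]
grip_width: 38.9
t: 9.43
eef_pos: [433.7, -158.3, 22.3]
ee_rot: [3.133, 0.001, 1.663]
ft_force: [0.3, 0.0, -0.3]
grip_width: 38.9
now [ 433.7 -158.3   22.3] [179.5   0.1  95.3] grip 38.9 q [0.13, 0.58, 0.26, 2.18, -0.36, 0.42, 0.76] t 9.43 F [ 0.3  0.  -0.3]
[598.1, -138.9, 150.0, 95.2] travel [0.0041, 0.1665, -0.1264] turn [0.5, 0.1, 0.1]
```

```bash
python3 -m jog '{"travel":[[0,0,-0.06],[0,0.02,-0.12],[0.002,0.08,-0.135],[0.004,0.14,-0.135],[0.004,0.166,-0.135]],"turn":[[0.3,0,0],[0.3,0,0],[0.5,0,0],[0.5,0,0],[0.5,0,0]],"hand":[0.03,0.03,0.03,0.03,0.03]}'; python3 -m jog '{"travel":[[0,0.003,0],[0,0.003,0]],"turn":[[0,0,0],[0,0,0]],"hand":[0.03,0.03]}'
python3 - <<'E'
from h import *
p=shot("wrist","f_w");X=cloud(p)
Q=X[(X[...,2]>4)&(X[...,2]<30)&(abs(X[...,0]-592)<70)&(abs(X[...,1]+70)<110)]
print(rect(Q),np.median(Q,0))
E
python3 go.py 598.1 -138.9 38 95.2
```

```text
t: 10.05
eef_pos: [600.7, -137.3, 158.4]
ee_rot: [3.141, 0.001, 1.666]
ft_force: [-1.2, 0.1, -0.5]
grip_width: 39.0
t: 10.3
eef_pos: [602.6, -137.0, 157.8]
ee_rot: [-3.141, 0.0, 1.666]
ft_force: [-0.3, 0.1, -0.7]
grip_width: 39.1
(array([592.3, -72.6]), array([121.3, 191.8]), 5.39909553527832) [590.3 -61.1  11.9]
now [ 602.2 -137.3  158.1] [-180.     0.    95.4] grip 39.1 q [-0.06, 0.59, 0.4, 1.63, -0.26, 0.98, 0.52] t 10.35 F [-0.8 -0.4 -1.6]
[598.1, -138.9, 38.0, 95.2] travel [-0.0011, -0.0042, 0.1201] turn [-0.0, 0.0, 0.2]
```

View pics/f_w.png

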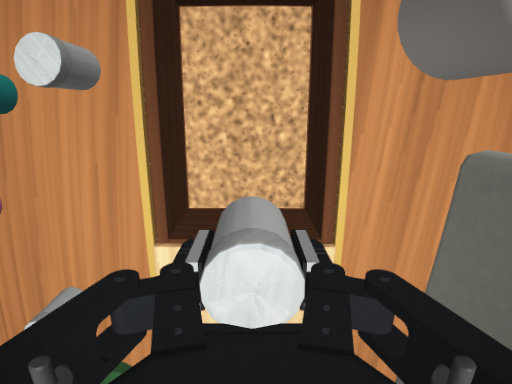

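```bash
python3 -m jog '{"travel":[[-0.001,-0.004,0.04],[-0.001,-0.004,0.08],[-0.001,-0.004,0.11],[-0.001,-0.004,0.122],[-0.001,-0.004,0.122]],"turn":[[0,0,0],[0,0,0],[0,0,0],[0,0,0],[0,0,0]],"hand":[0.03,0.03,0.03,0.03,0.03]}'; python3 go.py 598 -139.2 35.5 95.2
```

```text
t: 10.98
eef_pos: [597.6, -139.3, 36.3]
ee_rot: [-3.14, 0.0, 1.664]
ft_force: [0.3, 0.1, -1.7]
grip_width: 39.1
now [ 597.6 -139.3   36.3] [-179.9    0.    95.3] grip 39.1 q [-0.01, 0.72, 0.33, 1.76, -0.33, 0.72, 0.59] t 10.97 F [ 0.3  0.1 -1.7]
[598.0, -139.2, 35.5, 95.2] travel [0.0, 0.0004, 0.0008] turn [-0.1, 0.0, 0.1]
```

```bash
python3 -m jog '{"travel":[[0,0,0.002],[0,0,0.002],[0,0,0.002],[0,0,0.002],[0,0,0.001]],"turn":[[0,0,0],[0,0,0],[0,0,0],[0,0,0],[0,0,0]],"hand":[0.03,0.045,0.055,0.055,0.055]}' && python3 -m jog '{"travel":[[0,0,-0.05],[0,0,-0.11],[0,0,-0.14]],"turn":[[0,0,0],[0,0,0],[0,0,0]],"hand":[0.055,0.055,0.055]}'; python3 go.py 404 -303.7 150 95.2
```

```text
t: 11.6
eef_pos: [597.6, -139.2, 35.4]
ee_rot: [-3.14, 0.0, 1.664]
ft_force: [-0.0, 0.8, 0.1]
grip_width: 54.9
t: 11.98
eef_pos: [598.8, -139.8, 178.9]
ee_rot: [3.139, 0.002, 1.664]
ft_force: [0.6, 0.7, 0.1]
grip_width: 55.3
now [ 598.8 -139.8  178.9] [179.9   0.1  95.3] grip 55.3 q [-0.06, 0.56, 0.41, 1.61, -0.25, 1.02, 0.52] t 11.97 F [0.6 0.7 0.1]
[404.0, -303.7, 150.0, 95.2] travel [-0.1451, -0.2092, 0.0287] turn [0.1, 0.1, 0.1]
```

```bash
python3 -m jog '{"travel":[[-0.145,-0.209,0],[-0.145,-0.209,0],[-0.145,-0.209,0],[-0.145,-0.209,0.02],[-0.145,-0.209,0.03]],"turn":[[0,0,0],[0,0,0],[0,0,0],[0,0,0],[0,0,0]],"hand":[0.07,0.07,0.07,0.07,0.07]}' && python3 -m jog '{"travel":[[0,0,0],[0,0,0]],"turn":[[0,0,0],[0,0,0]],"hand":[0.07,0.07]}'
python3 - <<'E'
from h import *
p=shot("wrist","g_w");X=cloud(p)
m=(X[...,2]>58)&(X[...,2]<75)&(abs(X[...,0]-404)<35)&(abs(X[...,1]+304)<35)
Q=X[m];print(len(Q),cv2.minEnclosingCircle(Q[:,:2].astype(np.float32)) if len(Q) else '')
E
python3 go.py 404 -303.7 22 95.2
```

```text
t: 12.6
eef_pos: [400.1, -306.9, 148.9]
ee_rot: [3.14, 0.003, 1.656]
ft_force: [0.7, 1.4, -0.8]
grip_width: 69.9
t: 12.85
eef_pos: [401.2, -306.4, 149.1]
ee_rot: [3.14, 0.003, 1.657]
ft_force: [-0.2, 0.1, 0.1]
grip_width: 69.8
2050 ((405.4606018066406, -306.6134948730469), 20.542207717895508)
now [ 401.5 -306.2  149.2] [179.9   0.2  95. ] grip 70.2 q [0.31, 0.44, 0.43, 1.94, -0.24, 0.81, 0.95] t 12.9 F [ 0.3  0.4 -0.3]
[404.0, -303.7, 22.0, 95.2] travel [0.0027, 0.0024, 0.1272] turn [0.1, 0.2, -0.2]
```

View pics/g_w.png

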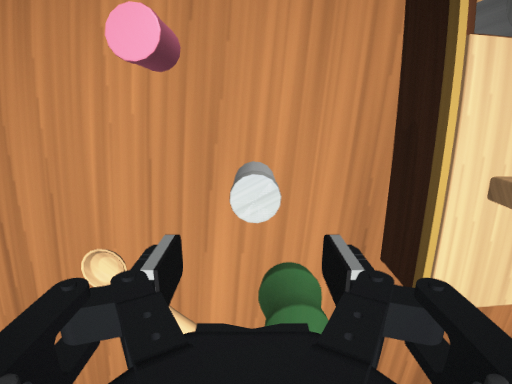

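```bash
python3 -m jog '{"travel":[[0.001,0.003,0.06],[0.001,0.003,0.12],[0.001,0.003,0.127],[0.001,0.003,0.127],[0.001,0.003,0.127]],"turn":[[0,0,0],[0,0,0],[0,0,0],[0,0,0],[0,0,0]],"hand":[0.07,0.07,0.07,0.03,0.03]}' 40 && python3 -m jog '{"travel":[[0,0,0],[0,0,0],[0,0,0],[0,0,-0.05],[0,0,-0.12]],"turn":[[0,0,0],[0,0,0],[0,0,0],[0,0,0],[0,0,0]],"hand":[0.03,0.03,0.03,0.03,0.03]}'; python3 go.py 594 -94.5 155 95.3
```

```text
t: 13.52
eef_pos: [406.0, -306.2, 24.4]
ee_rot: [3.136, 0.006, 1.658]
ft_force: [0.6, -0.2, -0.6]
grip_width: 39.4
t: 14.15
eef_pos: [404.5, -305.0, 137.2]
ee_rot: [3.139, 0.004, 1.658]
ft_force: [0.4, 0.2, -0.4]
grip_width: 39.1
now [ 404.5 -305.   137.2] [179.9   0.2  95. ] grip 39.1 q [0.3, 0.46, 0.43, 1.95, -0.26, 0.78, 0.97] t 14.15 F [ 0.4  0.2 -0.4]
[594.0, -94.5, 155.0, 95.3] travel [0.1931, 0.2072, -0.0181] turn [0.1, 0.2, -0.3]
```

```bash
python3 -m jog '{"travel":[[0.03,0.01,-0.03],[0.193,0.207,-0.03],[0.193,0.207,-0.03],[0.193,0.207,-0.03],[0.193,0.207,-0.03]],"turn":[[0,0,0],[0,0,-0.3],[0,0,-0.3],[0,0,-0.3],[0,0,-0.3]],"hand":[0.03,0.03,0.03,0.03,0.03]}' && python3 -m jog '{"travel":[[0,0,0],[0,0,0]],"turn":[[0,0,0],[0,0,0]],"hand":[0.03,0.03]}'; python3 go.py 594 -94 39 95.3
```

```text
t: 14.78
eef_pos: [590.8, -96.9, 167.0]
ee_rot: [3.139, 0.004, 1.663]
ft_force: [0.6, -1.1, -0.8]
grip_width: 39.2
t: 15.02
eef_pos: [590.1, -97.1, 166.5]
ee_rot: [3.141, 0.004, 1.664]
ft_force: [-0.1, -0.7, -0.2]
grip_width: 39.0
now [590.1 -97.1 166.5] [180.    0.2  95.3] grip 39.0 q [-0.15, 0.55, 0.43, 1.67, -0.26, 0.97, 0.47] t 15.03 F [-0.1 -0.7 -0.2]
[594.0, -94.0, 39.0, 95.3] travel [0.0032, 0.0041, 0.1275] turn [0.0, 0.2, 0.0]
```

```bash
python3 -m jog '{"travel":[[0.003,0.004,0.03],[0.003,0.004,0.08],[0.003,0.004,0.118],[0.003,0.004,0.128],[0.003,0.004,0.128]],"turn":[[0,0,0],[0,0,0],[0,0,0],[0,0,0],[0,0,0]],"hand":[0.03,0.03,0.03,0.03,0.03]}'; python3 go.py 594 -94 37.5 95.3
```

```text
t: 15.65
eef_pos: [593.6, -95.7, 39.2]
ee_rot: [3.141, 0.005, 1.662]
ft_force: [0.3, -0.2, -0.2]
grip_width: 38.9
now [593.6 -95.7  39.2] [180.    0.3  95.2] grip 38.9 q [-0.1, 0.7, 0.35, 1.79, -0.35, 0.7, 0.53] t 15.65 F [ 0.3 -0.2 -0.2]
[594.0, -94.0, 37.5, 95.3] travel [0.0017, 0.0005, 0.0017] turn [0.0, 0.3, -0.1]
```

```bash
python3 -m jog '{"travel":[[0.002,0,0.003],[0.002,0,0.003],[0.002,0,0.003],[0.002,0,0.003],[0.002,0,0.002]],"turn":[[0,0,0],[0,0,0],[0,0,0],[0,0,0],[0,0,0]],"hand":[0.03,0.045,0.055,0.055,0.055]}' && python3 -m jog '{"travel":[[0,0,-0.05],[0,0,-0.11],[0,0,-0.14]],"turn":[[0,0,0],[0,0,0],[0,0,0]],"hand":[0.055,0.055,0.055]}'; python3 go.py 427.5 -44.3 150 95.2
```

```text
t: 16.27
eef_pos: [593.5, -93.7, 37.3]
ee_rot: [3.141, 0.005, 1.662]
ft_force: [-0.4, 1.0, 0.2]
grip_width: 54.9
t: 16.65
eef_pos: [594.3, -93.6, 180.7]
ee_rot: [3.137, 0.006, 1.662]
ft_force: [0.7, -0.5, -0.1]
grip_width: 55.2
now [594.3 -93.6 180.7] [179.7   0.3  95.2] grip 55.2 q [-0.16, 0.54, 0.44, 1.65, -0.26, 1.0, 0.45] t 16.65 F [ 0.7 -0.5 -0.1]
[427.5, -44.3, 150.0, 95.2] travel [0.0644, -0.1618, 0.0296] turn [0.3, 0.3, 0.0]
```

```bash
python3 -m jog '{"travel":[[0.064,-0.162,0],[0.064,-0.162,0],[0.064,-0.162,0.01],[0.064,-0.162,0.03],[0.064,-0.162,0.03]],"turn":[[0,0,0],[0,0,0],[0,0.3,0],[0,0.3,0],[0,0.3,0]],"hand":[0.07,0.07,0.07,0.07,0.07]}'
python3 - <<'E'
from h import *
p=shot("wrist","h_w");X=cloud(p)
m=(X[...,2]>58)&(X[...,2]<75)&(abs(X[...,0]-427)<35)&(abs(X[...,1]+45)<35)
Q=X[m];print(len(Q),cv2.minEnclosingCircle(Q[:,:2].astype(np.float32)) if len(Q) else '')
E
python3 go.py 427.5 -45 22 95.2
```

```text
t: 17.27
eef_pos: [426.7, -44.5, 149.3]
ee_rot: [3.138, 0.0, 1.662]
ft_force: [1.1, 0.4, -0.8]
grip_width: 69.8
2061 ((428.8177185058594, -43.766544342041016), 20.626140594482422)
now [427.5 -44.8 149.8] [179.8   0.   95.2] grip 69.9 q [-0.3, 0.34, 0.46, 2.11, -0.22, 0.73, 0.4] t 17.32 F [1.  0.1 0.6]
[427.5, -45.0, 22.0, 95.2] travel [-0.0001, -0.0005, 0.1278] turn [0.2, 0.0, -0.0]
```

View pics/h_w.png

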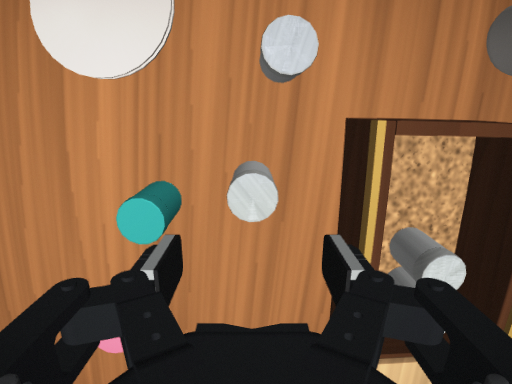

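```bash
python3 -m jog '{"travel":[[0,0.001,0.06],[0,0.001,0.12],[0,0.001,0.128],[0,0.001,0.128],[0,0.001,0.128]],"turn":[[0,0,0],[0,0,0],[0,0,0],[0,0,0],[0,0,0]],"hand":[0.06,0.06,0.06,0.03,0.03]}' 40 && python3 -m jog '{"travel":[[0,0,0],[0,0,0],[0,0,0],[0,0,-0.05],[0,0,-0.12]],"turn":[[0,0,0],[0,0,0],[0,0,0],[0,0,0],[0,0,0]],"hand":[0.03,0.03,0.03,0.03,0.03]}'; python3 go.py 590 -49 155 95.3
```

```text
t: 17.95
eef_pos: [430.5, -45.0, 23.7]
ee_rot: [3.134, 0.001, 1.661]
ft_force: [-0.3, -0.7, -1.9]
grip_width: 39.2
t: 18.58
eef_pos: [428.6, -44.9, 136.7]
ee_rot: [3.138, 0.001, 1.661]
ft_force: [1.2, 0.2, -1.7]
grip_width: 39.3
now [428.6 -44.9 136.7] [179.8   0.1  95.2] grip 39.3 q [-0.31, 0.36, 0.49, 2.13, -0.26, 0.7, 0.44] t 18.57 F [ 1.2  0.2 -1.7]
[590.0, -49.0, 155.0, 95.3] travel [-0.0186, 0.1605, -0.0176] turn [0.2, 0.1, -0.1]
```

```bash
python3 -m jog '{"travel":[[0,0.02,-0.025],[-0.0186,0.16,-0.025],[-0.0186,0.16,-0.025],[-0.0186,0.16,-0.025],[-0.0186,0.16,-0.025]],"turn":[[0,0,0],[0.2,0,0],[0.2,0,0],[0.2,0,0],[0.2,0,0]],"hand":[0.03,0.03,0.03,0.03,0.03]}' && python3 -m jog '{"travel":[[0,0,0],[0,0,0]],"turn":[[0,0,0],[0,0,0]],"hand":[0.03,0.03]}'; python3 go.py 590 -48.5 38 95.3
```

```text
t: 19.2
eef_pos: [589.8, -49.0, 161.5]
ee_rot: [-3.141, 0.002, 1.661]
ft_force: [-0.7, 0.2, -0.6]
grip_width: 39.2
t: 19.45
eef_pos: [588.8, -49.0, 161.7]
ee_rot: [-3.14, 0.001, 1.661]
ft_force: [0.4, 0.1, -0.6]
grip_width: 39.4
now [588.8 -49.  161.7] [-179.9    0.1   95.2] grip 39.4 q [-0.25, 0.55, 0.47, 1.7, -0.29, 0.96, 0.42] t 19.45 F [ 0.4  0.1 -0.6]
[590.0, -48.5, 38.0, 95.3] travel [0.0005, 0.0014, 0.1237] turn [-0.1, 0.1, -0.1]
```

```bash
python3 -m jog '{"travel":[[0.001,0.001,0.03],[0.001,0.001,0.08],[0.001,0.001,0.115],[0.001,0.001,0.124],[0.001,0.001,0.126]],"turn":[[0,0,0],[0,0,0],[0,0,0],[0,0,0],[0,0,0]],"hand":[0.03,0.03,0.03,0.03,0.03]}'; python3 go.py 590 -48.5 37 95.3
```

```text
t: 20.08
eef_pos: [589.7, -48.3, 36.3]
ee_rot: [-3.141, 0.001, 1.661]
ft_force: [0.2, 0.5, -0.9]
grip_width: 39.0
now [589.7 -48.3  36.3] [-179.9    0.1   95.2] grip 39.0 q [-0.2, 0.7, 0.39, 1.82, -0.39, 0.69, 0.5] t 20.07 F [ 0.2  0.5 -0.9]
[590.0, -48.5, 37.0, 95.3] travel [-0.0003, 0.0003, -0.0007] turn [-0.1, 0.1, -0.1]
```

Now release and move on to the last tin at (444, 70).

```bash
python3 -m jog '{"travel":[[0,0,0.001],[0,0,0.001],[0,0,0.001],[0,0,0.001],[0,0,0]],"turn":[[0,0,0],[0,0,0],[0,0,0],[0,0,0],[0,0,0]],"hand":[0.03,0.045,0.055,0.055,0.055]}' && python3 -m jog '{"travel":[[0,0,-0.05],[0,0,-0.11],[0,0,-0.14]],"turn":[[0,0,0],[0,0,0],[0,0,0]],"hand":[0.055,0.055,0.055]}'; python3 go.py 443.5 70 150 95.2
```

```text
t: 20.7
eef_pos: [589.7, -48.2, 36.4]
ee_rot: [-3.141, 0.001, 1.661]
ft_force: [-0.4, -0.1, 0.0]
grip_width: 55.1
t: 21.08
eef_pos: [590.8, -48.6, 179.7]
ee_rot: [3.139, 0.002, 1.66]
ft_force: [0.6, 0.8, -0.2]
grip_width: 55.0
now [590.8 -48.6 179.7] [179.8   0.1  95.1] grip 55.0 q [-0.26, 0.54, 0.49, 1.67, -0.29, 1.0, 0.41] t 21.07 F [ 0.6  0.8 -0.2]
[443.5, 70.0, 150.0, 95.2] travel [0.1314, -0.1362, 0.029] turn [0.2, 0.1, -0.1]
```

```bash
python3 -m jog '{"travel":[[0.131,-0.136,0],[0.131,-0.136,0],[0.131,-0.136,0.01],[0.131,-0.136,0.03],[0.131,-0.136,0.03]],"turn":[[0,0,0],[0,0,0],[0,0,0],[0,0,0],[0,0,0]],"hand":[0.07,0.07,0.07,0.07,0.07]}'
python3 - <<'E'
from h import *
p=shot("wrist","i_w");X=cloud(p)
m=(X[...,2]>58)&(X[...,2]<75)&(abs(X[...,0]-443)<35)&(abs(X[...,1]-70)<35)
Q=X[m];print(len(Q),cv2.minEnclosingCircle(Q[:,:2].astype(np.float32)) if len(Q) else '')
m=(X[...,2]>25)&(X[...,2]<45)&(X[...,1]>110)
print(rect(X[m]))
E
python3 go.py 443.5 70 22 95.2
```

```text
t: 21.7
eef_pos: [442.8, 70.1, 148.6]
ee_rot: [3.14, 0.002, 1.662]
ft_force: [-0.2, -1.3, 0.1]
grip_width: 70.3
2065 ((444.73773193359375, 70.5116958618164), 20.549522399902344)
(array([451.8, 169.5]), array([118.5, 449. ]), 89.94361877441406)
now [443.9  69.5 149.2] [179.8   0.1  95.1] grip 69.9 q [-0.58, 0.37, 0.5, 2.07, -0.25, 0.76, 0.17] t 21.75 F [0.6 0.9 0. ]
[443.5, 70.0, 22.0, 95.2] travel [0.0009, -0.0007, 0.1272] turn [0.2, 0.1, -0.1]
```

View pics/i_w.png

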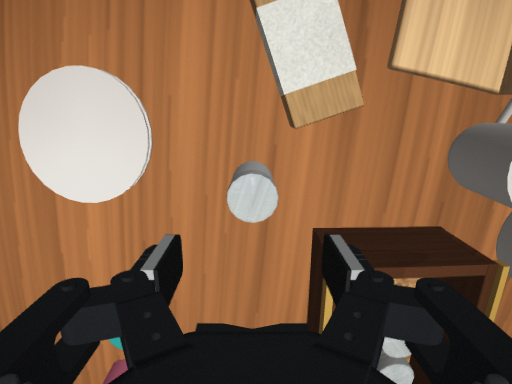

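```bash
python3 -m jog '{"travel":[[0.001,0,0.06],[0.001,0,0.12],[0.001,0,0.127],[0.001,0,0.127],[0.001,0,0.127]],"turn":[[0,0,0],[0,0,0],[0,0,0],[0,0,0],[0,0,0]],"hand":[0.06,0.06,0.06,0.03,0.03]}' 40 && python3 -m jog '{"travel":[[0,0,0],[0,0,0],[0,0,0],[0,0,-0.05],[0,0,-0.12]],"turn":[[0,0,0],[0,0,0],[0,0,0],[0,0,0],[0,0,0]],"hand":[0.03,0.03,0.03,0.03,0.03]}'; python3 go.py 586 -3.5 160 95.3
```

```text
t: 22.38
eef_pos: [445.7, 70.1, 24.2]
ee_rot: [3.136, 0.002, 1.66]
ft_force: [-0.4, -0.8, -0.5]
grip_width: 39.2
t: 23.0
eef_pos: [443.9, 70.0, 137.2]
ee_rot: [3.139, 0.003, 1.659]
ft_force: [1.4, 1.4, -2.2]
grip_width: 39.2
now [443.9  70.  137.2] [179.8   0.2  95.1] grip 39.2 q [-0.59, 0.4, 0.52, 2.09, -0.29, 0.73, 0.2] t 23.0 F [ 1.4  1.4 -2.2]
[586.0, -3.5, 160.0, 95.3] travel [-0.0859, 0.1351, -0.0222] turn [0.2, 0.2, -0.2]
```

```bash
python3 -m jog '{"travel":[[0,0.02,-0.025],[-0.086,0.135,-0.025],[-0.086,0.135,-0.025],[-0.086,0.135,-0.025],[-0.086,0.135,-0.025]],"turn":[[0,0,0],[0.2,0,0],[0.2,0,0],[0.2,0,0],[0.2,0,0]],"hand":[0.03,0.03,0.03,0.03,0.03]}' && python3 -m jog '{"travel":[[0,0,0],[0,0,0]],"turn":[[0,0,0],[0,0,0]],"hand":[0.03,0.03]}'; python3 go.py 585.5 -4 38 95.3
```

```text
t: 23.62
eef_pos: [586.3, -4.9, 162.2]
ee_rot: [-3.14, 0.004, 1.657]
ft_force: [-0.2, 0.8, -2.0]
grip_width: 39.6
t: 23.88
eef_pos: [585.5, -4.0, 162.2]
ee_rot: [-3.139, 0.003, 1.658]
ft_force: [0.3, 0.1, -1.4]
grip_width: 39.1
now [585.5  -4.  162.2] [-179.9    0.2   95. ] grip 39.1 q [-0.36, 0.55, 0.51, 1.71, -0.31, 0.96, 0.36] t 23.88 F [ 0.3  0.1 -1.4]
[585.5, -4.0, 38.0, 95.3] travel [0.0004, 0.0003, 0.1242] turn [-0.1, 0.2, -0.3]
```

```bash
python3 -m jog '{"travel":[[0.0,0,0.03],[0,0,0.08],[0,0,0.115],[0,0,0.123],[0,0,0.125]],"turn":[[0,0,0],[0,0,0],[0,0,0],[0,0,0],[0,0,0]],"hand":[0.03,0.03,0.03,0.03,0.03]}'; python3 -m jog '{"travel":[[0,0,0.001],[0,0,0.001],[0,0,0.001],[0,0,0.001],[0,0,0]],"turn":[[0,0,0],[0,0,0],[0,0,0],[0,0,0],[0,0,0]],"hand":[0.03,0.045,0.055,0.055,0.055]}' && python3 -m jog '{"travel":[[0,0,-0.05],[0,0,-0.11],[0,0,-0.16]],"turn":[[0,0,0],[0,0,0],[0,0,0]],"hand":[0.055,0.055,0.055]}'; python3 go.py 450 -40 250 95 611 -266 220 -174.8
```

```text
t: 24.5
eef_pos: [585.5, -4.2, 37.8]
ee_rot: [-3.14, 0.003, 1.659]
ft_force: [0.1, -0.2, -1.9]
grip_width: 39.5
t: 25.12
eef_pos: [585.5, -4.3, 37.9]
ee_rot: [-3.14, 0.003, 1.659]
ft_force: [-0.5, -0.4, -0.2]
grip_width: 55.0
t: 25.5
eef_pos: [585.8, -3.9, 200.2]
ee_rot: [-3.141, 0.004, 1.658]
ft_force: [0.5, -0.1, -0.5]
grip_width: 55.2
now [585.8  -3.9 200.2] [-180.     0.2   95. ] grip 55.2 q [-0.37, 0.52, 0.54, 1.66, -0.29, 1.05, 0.34] t 25.5 F [ 0.5 -0.1 -0.5]
[450.0, -40.0, 250.0, 95.0] travel [-0.0243, -0.1385, -0.0496] turn [-0.0, 0.2, 0.0]
[611.0, -266.0, 220.0, -174.8] travel [-0.2634, 0.0022, -0.0188] turn [-0.2, 0.1, -90.2]
```

```bash
python3 -m jog '{"travel":[[-0.05,0,-0.03],[-0.11,0,-0.04],[-0.16,0.002,-0.04],[-0.21,0.002,-0.04],[-0.263,0.002,-0.04]],"turn":[[0,0,-10],[0,0,-20],[0,0,-30],[0,0,-40],[0,0,-50]],"hand":[0.055,0.055,0.055,0.055,0.055]}' && python3 go.py 611 -266 220 -174.8
```

```text
t: 26.12
eef_pos: [610.9, -266.8, 241.3]
ee_rot: [-3.139, 0.002, 2.537]
ft_force: [0.9, 0.1, 0.5]
grip_width: 54.9
now [ 610.9 -266.8  241.3] [-179.8    0.1  145.4] grip 54.9 q [0.2, 0.58, 0.3, 1.37, -0.17, 1.22, 1.49] t 26.12 F [0.9 0.1 0.5]
[611.0, -266.0, 220.0, -174.8] travel [0.0004, 0.0008, 0.0212] turn [-0.2, 0.0, -39.8]
```

```bash
python3 -m jog '{"travel":[[0,-0.004,0],[0,-0.004,0],[0,-0.004,0.02],[0,-0.004,0.03],[0,-0.004,0.03]],"turn":[[0,0,-39.8],[0,0,-39.8],[0,0,-39.8],[0,0,-39.8],[0,0,-39.8]],"hand":[0.05,0.05,0.05,0.05,0.05]}'
python3 - <<'E'
from h import *
p=shot("wrist","j_w");X=cloud(p)
m=(X[...,2]>112)&(X[...,2]<135)&(abs(X[...,0]-610)<60)&(abs(X[...,1]+270)<40)
Q=X[m];print(rect(Q),np.median(Q,0))
p=shot("top","j_t")
cv2.imwrite("pics/j_tc.png",cv2.resize(p["color"][100:280,90:400],None,fx=2.5,fy=2.5,interpolation=cv2.INTER_CUBIC))
X=cloud(p)
for s in (-67,-22,22,67):
    c=np.array([592,-72])+s*np.array([-.09,.996])
    Q=X[(np.hypot(X[...,0]-c[0],X[...,1]-c[1])<21.5)&(X[...,2]>60)&(X[...,2]<100)];print(np.nanmean(Q,0),len(Q))
E
python3 go.py 610 -271 104 -174.8
```

```text
t: 26.75
eef_pos: [607.9, -270.3, 210.4]
ee_rot: [-3.139, -0.002, -3.053]
ft_force: [-0.3, -0.0, 0.2]
grip_width: 49.6
(array([ 610.8, -272.6]), array([79.8, 17.6]), 5.5186567306518555) [ 607.6 -272.6  122.6]
[ 596.5 -138.8   77. ] 139
[593.  -94.8  77.3] 139
[589.5 -48.3  77.3] 133
[585.3  -4.2  77. ] 136
now [ 608.6 -270.4  211.6] [-179.8   -0.  -175. ] grip 49.9 q [0.31, 0.58, 0.12, 1.41, -0.07, 1.15, 2.1] t 26.85 F [ 1.  0. -0.]
[610.0, -271.0, 104.0, -174.8] travel [-0.0014, -0.0003, 0.1076] turn [-0.2, -0.0, -0.2]
```

View pics/j_tc.png

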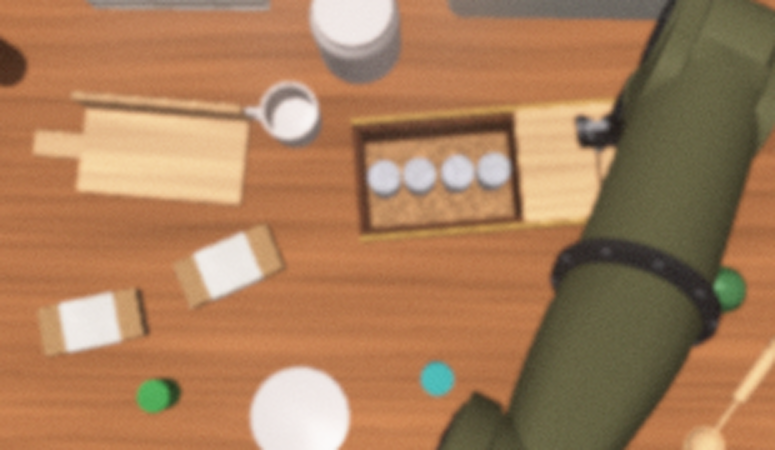

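View pics/j_w.png

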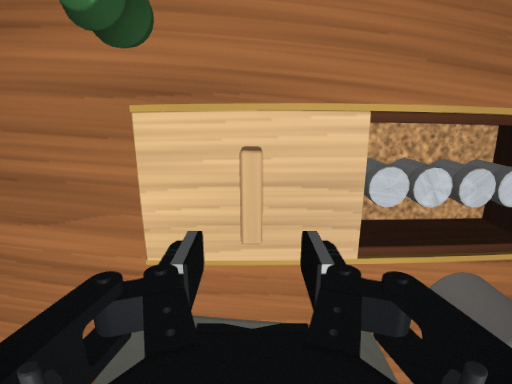

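```bash
python3 -m jog '{"travel":[[-0.001,-0.001,0.06],[-0.001,-0.001,0.1],[-0.001,-0.001,0.11],[-0.001,-0.001,0.11],[-0.001,-0.001,0.11]],"turn":[[0,0,-0.2],[0,0,-0.2],[0,0,-0.2],[0,0,-0.2],[0,0,-0.2]],"hand":[0.05,0.05,0.05,0.01,0.0]}' 40 && python3 -m jog '{"travel":[[0,0,0],[0,0,0],[0,0,0],[0,0,0]],"turn":[[0,0,0],[0,0,0],[0,0,0],[0,0,0]],"hand":[0,0,0,0]}' 40; python3 go.py 593 -71.5 103 -174.7
```

```text
t: 27.48
eef_pos: [610.7, -270.6, 103.9]
ee_rot: [-3.139, 0.002, -3.051]
ft_force: [-0.7, 1.3, -1.0]
grip_width: 16.8
t: 27.98
eef_pos: [610.7, -270.3, 104.0]
ee_rot: [-3.139, 0.002, -3.051]
ft_force: [0.7, 0.7, -7.1]
grip_width: 17.3
now [ 610.7 -270.3  104. ] [-179.9    0.1 -174.8] grip 17.3 q [0.32, 0.68, 0.11, 1.54, -0.08, 0.92, 2.11] t 27.98 F [ 0.7  0.7 -7.1]
[593.0, -71.5, 103.0, -174.7] travel [-0.0003, 0.1996, 0.0006] turn [-0.1, 0.1, -0.1]
```

```bash
python3 -m jog '{"travel":[[0,0.03,0],[0,0.07,0],[0,0.11,0],[0,0.15,0],[0,0.18,0]],"turn":[[0,0,0],[0,0,0],[0,0,0],[0,0,0],[0,0,0]],"hand":[0,0,0,0,0]}' 50; python3 go.py 592.6 -71 104 -174.7
```

```text
t: 28.6
eef_pos: [593.8, -91.2, 104.0]
ee_rot: [-3.138, 0.001, -3.051]
ft_force: [-0.1, -3.7, -8.0]
grip_width: 16.9
now [593.8 -91.2 104. ] [-179.8    0.1 -174.8] grip 16.9 q [0.03, 0.59, 0.12, 1.74, -0.09, 0.82, 1.86] t 28.6 F [-0.1 -3.7 -8. ]
[592.6, -71.0, 104.0, -174.7] travel [-0.0006, 0.0203, -0.0001] turn [-0.2, 0.1, -0.1]
```

```bash
python3 -m jog '{"travel":[[0,0.01,0],[0,0.018,0],[0,0.022,0],[0,0.025,0],[0,0.025,0]],"turn":[[0,0,0],[0,0,0],[0,0,0],[0,0,0],[0,0,0]],"hand":[0,0,0,0,0]}'; python3 go.py 592.6 -71 104 -174.7
```

```text
t: 29.22
eef_pos: [592.0, -71.8, 104.0]
ee_rot: [-3.132, 0.002, -3.056]
ft_force: [2.1, -10.5, -10.8]
grip_width: 16.8
now [592.  -71.8 104. ] [-179.5    0.1 -175.1] grip 16.8 q [-0.01, 0.59, 0.13, 1.75, -0.09, 0.81, 1.82] t 29.23 F [  2.1 -10.5 -10.8]
[592.6, -71.0, 104.0, -174.7] travel [-0.0007, 0.0007, 0.0] turn [-0.5, 0.1, -0.4]
```

```bash
python3 -m jog '{"travel":[[0,0.001,0],[0,0.001,0],[0,0.001,-0.02],[0,0.001,-0.08],[0,0.001,-0.12]],"turn":[[0,0,0],[0,0,0],[0,0,0],[0,0,0],[0,0,0]],"hand":[0.03,0.05,0.06,0.06,0.07]}'
python3 - <<'E'
from h import *
p=shot("wrist","k_w");X=cloud(p)
m=(X[...,2]>112)&(X[...,2]<135)&(abs(X[...,0]-592)<60)&(abs(X[...,1]+72)<40)
Q=X[m];print(rect(Q),np.median(Q,0))
p=shot("top","k_t");X=cloud(p)
for c,r in [((400,371),85),((475,195),85)]:
    m=((X[...,2]>22)&(X[...,2]<45)&(np.hypot(X[...,0]-c[0],X[...,1]-c[1])<r)).astype(np.uint8)
    n,l,s,_=cv2.connectedComponentsWithStats(m);k=1+np.argmax(s[1:,4]);Q=X[l==k];print("carton",len(Q),rect(Q),np.median(Q,0))
m=((X[...,2]>9)&(X[...,2]<22)&(X[...,0]>540)&(X[...,0]<690)&(X[...,1]>170)&(X[...,1]<420)).astype(np.uint8)
m=cv2.morphologyEx(m,cv2.MORPH_OPEN,np.ones((15,15)));Q=X[m>0];print("board",rect(Q))
m=((X[...,2]>60)&(X[...,0]>650)&(X[...,0]<700)&(X[...,1]>190)&(X[...,1]<420));Q=X[m];print("rail",np.polyfit(Q[:,1],Q[:,0],1),Q[:,1].min(),Q[:,1].max())
E
python3 go.py
```

```text
t: 29.85
eef_pos: [592.6, -69.4, 227.3]
ee_rot: [-3.132, 0.006, -3.055]
ft_force: [0.9, 0.3, 0.3]
grip_width: 69.6
(array([591.8, -73.3]), array([79.5, 17.8]), 5.311349868774414) [589.  -73.3 122.6]
carton 806 (array([400.2, 373.9]), array([ 63.1, 131.3]), 13.748538970947266) [400.4 371.8  33.7]
carton 807 (array([475.6, 197.5]), array([ 62.8, 130.6]), 24.6331729888916) [474.7 196.6  33.9]
board (array([0., 0.]), array([0., 0.]), 0.0)
rail [  0.1 653.3] 190.26841117204174 395.93156366230363
now [594.4 -69.7 229.9] [-179.4    0.7 -175. ] grip 69.8 q [-0.02, 0.46, 0.15, 1.59, -0.06, 1.08, 1.8] t 29.95 F [ 0.9 -0.9  0.2]
```

View pics/k_w.png

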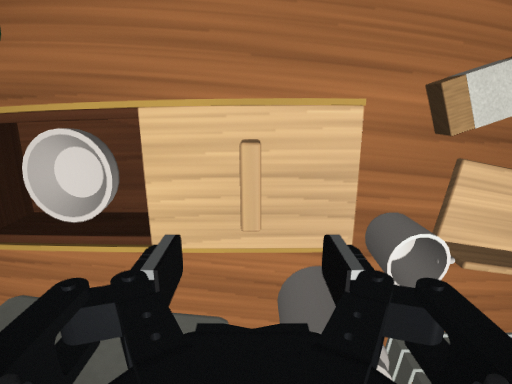

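View pics/k_t.png

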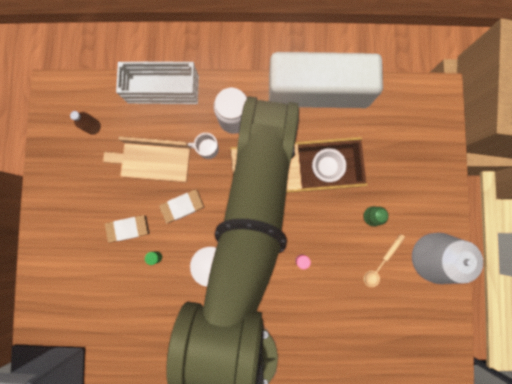

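```bash
python3 go.py 530 200 230 114.6 475.6 197.5 160 114.6
```

```text
now [594.4 -69.7 229.9] [-179.4    0.7 -175. ] grip 69.8 q [-0.02, 0.46, 0.15, 1.59, -0.06, 1.08, 1.8] t 29.95 F [ 0.9 -0.9  0.2]
[530.0, 200.0, 230.0, 114.6] travel [0.0409, 0.2742, -0.0034] turn [-0.1, 1.0, 70.3]
[475.6, 197.5, 160.0, 114.6] travel [0.0962, 0.2771, 0.0659] turn [-0.1, 1.0, 70.3]
```

```bash
python3 -m jog '{"travel":[[0.09,0.277,-0.02],[0.09,0.277,-0.02],[0.09,0.277,-0.02],[0.09,0.277,-0.01],[0.09,0.277,0.0]],"turn":[[0,1,70],[0,1,70],[0,1,70],[0,1,70],[0,1,70]],"hand":[0.08,0.08,0.08,0.08,0.08]}' >/dev/null;python3 go.py 475.6 197.5 200 114.6
```

```text
now [480.1 201.5 226.5] [-180.     0.1  132.3] grip 79.9 q [-0.67, 0.36, 0.32, 1.79, -0.13, 1.02, 0.43] t 30.57 F [ 1.1  0.9 -0.3]
[475.6, 197.5, 200.0, 114.6] travel [0.0001, -0.0061, 0.0265] turn [0.0, 0.1, 17.7]
```

```bash
python3 -m jog '{"travel":[[0,-0.006,0.0],[0,-0.006,0],[0,-0.006,0]],"turn":[[0,0,17.7],[0,0,17.7],[0,0,17.7]],"hand":[0.08,0.08,0.08]}' >/dev/null
python3 - <<'E'
from h import *
p=shot("wrist","l_w");X=cloud(p)
for c,r in [((400,371),85),((475,195),85)]:
    m=((X[...,2]>22)&(X[...,2]<45)&(np.hypot(X[...,0]-c[0],X[...,1]-c[1])<r)).astype(np.uint8)
    n,l,s,_=cv2.connectedComponentsWithStats(m);k=1+np.argmax(s[1:,4]);Q=X[l==k];print("carton",len(Q),rect(Q),np.median(Q,0))
for n in["board","carton1","carton1_mid"]:
    print(n,[(round(a["score"],2),np.round(a["point"]).tolist()) for a in arm.search_frame(p,n)])
np.save("w.npy",X)
E
python3 go.py
```

```text
carton 3410 (array([410.9, 337.8]), array([63.1, 60.1]), 14.364362716674805) [412.8 335.2  33.9]
carton 6043 (array([477.5, 196.8]), array([ 62.7, 129.7]), 24.16163444519043) [476.2 201.2  33.9]
board [(0.86, [643.0, 304.0, 15.0])]
carton1 [(0.74, [478.0, 204.0, 32.0]), (0.73, [410.0, 334.0, 33.0])]
carton1_mid [(0.79, [474.0, 201.0, 34.0])]
now [475.8 197.5 226.5] [180.    0.1 114.7] grip 79.9 q [-0.72, 0.36, 0.4, 1.8, -0.16, 1.01, 0.17] t 31.15 F [0.6 0.2 0.2]
```

View pics/l_w.png

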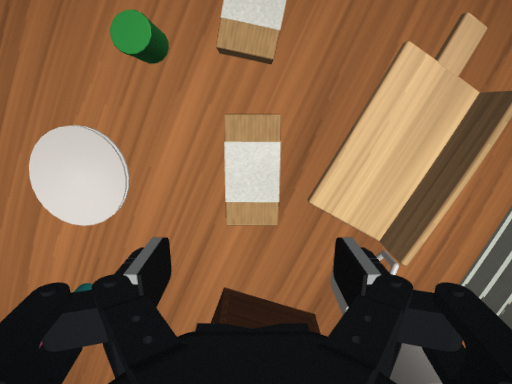

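```bash
cat > plan.py <<'E'
# plan.py x y z yaw tilt : tool = down at yaw, then turned by tilt deg about tool y. prints shift/turn
import sys
from h import *
s=st();p=np.array(s["eef_pos"]);Rm=R.from_euler('xyz',s["ee_rot"])
print("now",p,np.degrees(s["ee_rot"]),"grip",round(s["grip_width"],1),"q",np.round(s["joint_pos"],2).tolist(),"t",round(s["t"],2),"F",np.array(s["ft_force"]))
b=(R.from_euler('xyz',[180,0,0],degrees=True))
z=Rm.as_matrix()[:,2]; print("tool z",np.round(z,3),"grasp pt",p-19*z)
a=list(map(float,sys.argv[1:]))
for i in range(0,len(a),5):
    g=R.from_euler('xyz',[180,0,a[i+3]],degrees=True)*R.from_euler('y',a[i+4],degrees=True)
    print(a[i:i+5],"travel",np.round(Rm.inv().apply(np.array(a[i:i+3])-p)/1000,4).tolist(),"turn",np.round((Rm.inv()*g).as_rotvec(degrees=True),1).tolist())
E
python3 - <<'E'
from h import *
p=shot("wrist")
c=onplane(p,[(310,202),(385,238),(480,93),(408,42)],14);print(c[:,:2],c.mean(0))
for i in range(4): 
    d=c[(i+1)%4]-c[i];print(np.linalg.norm(d),np.degrees(np.arctan2(d[1],d[0])))
# grasp: wanted grasp point at (476.5,197.2,27), yaw 114.4, tilt -30
y=np.radians(114.4);t=np.radians(-30);xd=np.array([np.cos(y),np.sin(y),0]);z=np.array([0,0,-1])*np.cos(t)+xd*np.sin(t)
print("TCP grasp",np.array([476.5,197.2,26])+19*z)
print("TCP hover",np.array([476.5,197.2,26])-75*z)
E
```

```text
[[561.1 189.2]
 [674.3 186.8]
 [686.5 396.1]
 [576.6 403.1]] [624.6 293.8  14. ]
113.2166981675321 -1.1910833821799343
209.58506653092542 86.65864893882721
110.14747104717397 176.32829839868913
214.48894145818412 -94.14044388969089
TCP grasp [480.4 188.5   9.5]
TCP hover [461.  231.4  91. ]
```

```bash
python3 - <<'E'
from h import *
X=np.load("w.npy")
P=X.reshape(-1,3);P=P[(P[:,0]>540)&(P[:,0]<720)&(P[:,1]>170)&(P[:,1]<420)]
b=P[(P[:,2]>10)&(P[:,2]<18)];print("flat",len(b),rect(b))
r=P[(P[:,2]>25)&(P[:,1]>200)];f=np.polyfit(r[:,1],r[:,0],1);print("rail",len(r),f,np.polyval(f,290),np.percentile(r[:,2],[5,50,95]))
for lo,hi in((20,40),(40,60),(60,80)):
    q=r[(r[:,2]>lo)&(r[:,2]<hi)];f=np.polyfit(q[:,1],q[:,0],1);print(lo,len(q),np.polyval(f,290))
E
python3 plan.py 461 231.4 110 114.4 -30 480.4 188.5 9.5 114.4 -30
```

```text
flat 16671 (array([622.8, 302.2]), array([239. , 112.4]), 85.76535034179688)
rail 6240 [  0.2 622. ] 672.6776125652332 [28.8 58.7 75.5]
20 1288 676.5375242432683
40 1977 676.5695764980969
60 2777 678.4405093327598
now [475.8 197.4 226.5] [180.    0.1 114.7] grip 80.2 q [-0.72, 0.36, 0.4, 1.8, -0.16, 1.01, 0.17] t 31.2 F [-0.1 -0.8 -0. ]
tool z [ 0. -0. -1.] grasp pt [475.8 197.4 245.5]
[461.0, 231.4, 110.0, 114.4, -30.0] travel [0.0372, 0.0007, 0.1165] turn [0.1, -29.9, 0.3]
[480.4, 188.5, 9.5, 114.4, -30.0] travel [-0.0097, 0.0003, 0.217] turn [0.1, -29.9, 0.3]
```

```bash
python3 -m jog '{"travel":[[0.01,0,0.03],[0.02,0,0.06],[0.03,0,0.09],[0.037,0,0.117],[0.037,0,0.117]],"turn":[[0,-8,0],[0,-16,0],[0,-24,0],[0,-30,0.3],[0,-30,0.3]],"hand":[0.08,0.08,0.08,0.08,0.08]}' ;python3 plan.py 461 231.4 91 114.4 -30 480.4 188.5 9.5 114.4 -30
```

```text
t: 31.82
eef_pos: [458.3, 233.1, 106.4]
ee_rot: [-3.136, 0.527, 2.006]
ft_force: [-0.2, -0.3, 1.5]
grip_width: 80.4
now [458.3 233.1 106.4] [-179.7   30.2  114.9] grip 80.4 q [-1.21, 0.67, 0.58, 1.91, 0.21, 0.81, -0.43] t 31.82 F [-0.2 -0.3  1.5]
tool z [ 0.2 -0.5 -0.9] grasp pt [454.4 241.8 122.9]
[461.0, 231.4, 91.0, 114.4, -30.0] travel [0.0054, 0.0018, 0.0147] turn [-0.0, 0.2, 0.4]
[480.4, 188.5, 9.5, 114.4, -30.0] travel [0.0057, 0.0018, 0.1088] turn [-0.0, 0.2, 0.4]
```

```bash
python3 -m jog '{"travel":[[0.006,0.002,0.03],[0.006,0.002,0.07],[0.006,0.002,0.1],[0.006,0.002,0.106],[0.006,0.002,0.106]],"turn":[[0,0.2,0.4],[0,0.2,0.4],[0,0.2,0.4],[0,0.2,0.4],[0,0.2,0.4]],"hand":[0.08,0.08,0.08,0.08,0.08]}' ;python3 plan.py 480.4 188.5 9.5 114.4 -30
python3 - <<'E'
from h import *
p=shot("wrist","m_w")
E
```

```text
t: 32.45
eef_pos: [480.9, 189.6, 13.2]
ee_rot: [3.141, 0.522, 1.995]
ft_force: [-0.0, 0.4, 1.1]
grip_width: 79.9
now [480.9 189.6  13.2] [180.   29.9 114.3] grip 79.9 q [-1.11, 0.81, 0.56, 2.01, 0.21, 0.55, -0.43] t 32.45 F [-0.   0.4  1.1]
tool z [ 0.2 -0.5 -0.9] grasp pt [477.  198.3  29.7]
[480.4, 188.5, 9.5, 114.4, -30.0] travel [0.0011, -0.001, 0.0036] turn [-0.0, -0.1, -0.1]
```

View pics/m_w.png

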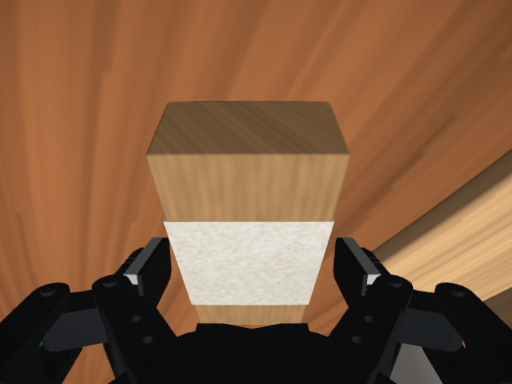

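```bash
python3 -m jog '{"travel":[[0,-0.001,0.009],[0,-0.001,0.009],[0,-0.001,0.009],[0,-0.001,0.009],[0,-0.001,0.009]],"turn":[[0,0,0],[0,0,0],[0,0,0],[0,0,0],[0,0,0]],"hand":[0.08,0.08,0.05,0.05,0.05]}' 60 && python3 -m jog '{"travel":[[0,0,0],[0,0,0],[0,0,0]],"turn":[[0,0,0],[0,0,0],[0,0,0]],"hand":[0.05,0.05,0.05]}' 60 ;python3 plan.py
python3 - <<'E'
from h import *
p=shot("wrist","n_w")
E
```

```text
t: 33.12
eef_pos: [481.8, 186.3, 5.8]
ee_rot: [3.14, 0.522, 1.996]
ft_force: [-3.3, 2.0, 5.7]
grip_width: 61.2
t: 33.5
eef_pos: [481.7, 186.5, 5.8]
ee_rot: [3.14, 0.521, 1.996]
ft_force: [-2.5, 1.9, 3.1]
grip_width: 61.4
now [481.7 186.5   5.8] [179.9  29.9 114.4] grip 61.4 q [-1.1, 0.82, 0.56, 2.01, 0.21, 0.53, -0.44] t 33.5 F [-2.5  1.9  3.1]
tool z [ 0.2 -0.5 -0.9] grasp pt [477.8 195.1  22.3]
```

View pics/n_w.png

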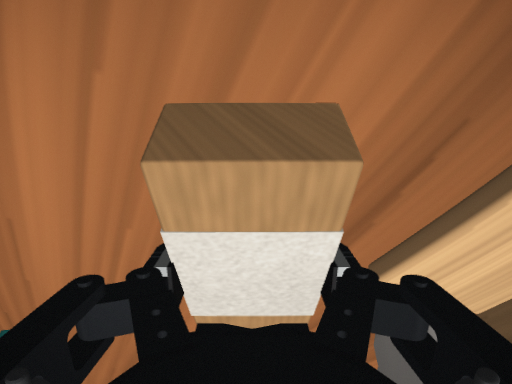

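```bash
cat > tgt.py <<'E'
# tgt.py cx cy cz yaw tilt : TCP for the held carton's centre (held.npy = centre in tool coords)
import sys
from h import *
o=np.load("held.npy"); a=list(map(float,sys.argv[1:]))
for i in range(0,len(a),5):
    g=R.from_euler('xyz',[180,0,a[i+3]],degrees=True)*R.from_euler('y',a[i+4],degrees=True)
    print("TCP",np.round(np.array(a[i:i+3])-g.apply(o),1).tolist(),a[i+3:i+5])
E
python3 - <<'E'
from h import *
s=st();Rm=R.from_euler('xyz',s["ee_rot"]);o=Rm.inv().apply(np.array([477,197,17])-np.array(s["eef_pos"]));print(o);np.save("held.npy",o)
E
python3 tgt.py 616 363 81 85.7 60  616 363 200 85.7 60 540 300 200 100 15
python3 plan.py 481.7 186.5 150 114.4 -30
```

```text
[  4.4   0.1 -15.4]
TCP [616.8, 374.1, 69.5] [85.7, 60.0]
TCP [616.8, 374.1, 188.5] [85.7, 60.0]
TCP [540.0, 299.7, 184.0] [100.0, 15.0]
now [481.7 186.5   5.8] [179.9  29.9 114.4] grip 60.8 q [-1.1, 0.82, 0.56, 2.01, 0.21, 0.53, -0.44] t 33.55 F [-2.1  1.7  3.5]
tool z [ 0.2 -0.5 -0.9] grasp pt [477.8 195.1  22.3]
[481.7, 186.5, 150.0, 114.4, -30.0] travel [-0.0718, 0.0002, -0.125] turn [0.1, -0.1, -0.0]
```

```bash
python3 -m jog '{"travel":[[-0.02,0,-0.035],[-0.045,0,-0.078],[-0.07,0,-0.122],[-0.095,0,-0.165],[-0.1,0,-0.174]],"turn":[[0,0,0],[0,0,0],[0,0,0],[0,0,0],[0,0,0]],"hand":[0.05,0.05,0.05,0.05,0.05]}' 60; python3 plan.py 540 300 205 100 15 616.8 374.1 200 85.7 60
```

```text
t: 34.17
eef_pos: [482.6, 186.4, 209.2]
ee_rot: [3.135, 0.52, 1.993]
ft_force: [0.1, -0.3, -2.1]
grip_width: 60.8
now [482.6 186.4 209.2] [179.6  29.8 114.2] grip 60.8 q [-1.17, 0.51, 0.63, 1.84, 0.27, 0.98, -0.33] t 34.17 F [ 0.1 -0.3 -2.1]
tool z [ 0.2 -0.5 -0.9] grasp pt [478.6 194.9 225.7]
[540.0, 300.0, 205.0, 100.0, 15.0] travel [0.0716, 0.0992, -0.0355] turn [2.2, 44.5, 14.6]
[616.8, 374.1, 200.0, 85.7, 60.0] travel [0.1055, 0.1997, -0.0484] turn [-7.9, 87.6, 30.8]
```

```bash
python3 -m jog '{"travel":[[0.014,0.02,-0.007],[0.029,0.04,-0.014],[0.043,0.06,-0.021],[0.057,0.08,-0.028],[0.072,0.099,-0.0355]],"turn":[[0.4,9,3],[0.9,18,6],[1.3,27,9],[1.8,36,12],[2.2,44.5,14.6]],"hand":[0.05,0.05,0.05,0.05,0.05]}' 60; python3 plan.py 600 350 205 85.7 45 616.8 374.1 190 85.7 60
```

```text
t: 34.8
eef_pos: [540.3, 300.2, 203.9]
ee_rot: [-3.141, -0.266, 1.742]
ft_force: [-0.7, 0.6, -1.9]
grip_width: 61.1
now [540.3 300.2 203.9] [-180.   -15.3   99.8] grip 61.1 q [-0.59, 0.5, 0.3, 1.65, -0.48, 1.02, 0.11] t 34.8 F [-0.7  0.6 -1.9]
tool z [-0.   0.3 -1. ] grasp pt [541.2 295.3 222.3]
[600.0, 350.0, 205.0, 85.7, 45.0] travel [0.0378, 0.0673, 0.0092] turn [-7.2, 29.6, 12.3]
[616.8, 374.1, 190.0, 85.7, 60.0] travel [0.054, 0.088, 0.0291] turn [-8.9, 44.5, 11.4]
```

```bash
python3 -m jog '{"travel":[[0.011,0.018,0.006],[0.022,0.035,0.012],[0.032,0.053,0.018],[0.043,0.07,0.023],[0.054,0.088,0.029]],"turn":[[-1.8,9,2.3],[-3.6,18,4.6],[-5.3,27,6.9],[-7.1,36,9.1],[-8.9,44.5,11.4]],"hand":[0.05,0.05,0.05,0.05,0.05]}' 60;  python3 plan.py 616.8 374.1 150 85.7 60
python3 - <<'E'
from h import *
shot("scene","o_s"); shot("wrist","o_w")
E
```

```text
t: 35.42
eef_pos: [617.8, 372.7, 188.3]
ee_rot: [-3.139, -1.049, 1.489]
ft_force: [-0.0, 1.6, -2.8]
grip_width: 61.1
now [617.8 372.7 188.3] [-179.8  -60.1   85.3] grip 61.1 q [-0.07, 0.71, -0.12, 1.82, -1.38, 0.95, 0.84] t 35.42 F [-0.   1.6 -2.8]
tool z [ 0.1  0.9 -0.5] grasp pt [616.5 356.2 197.8]
[616.8, 374.1, 150.0, 85.7, 60.0] travel [-0.0326, -0.001, 0.0203] turn [0.2, -0.1, -0.2]
```

View pics/o_s.png

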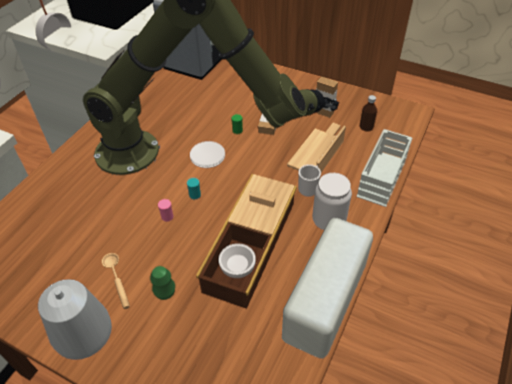

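View pics/o_w.png

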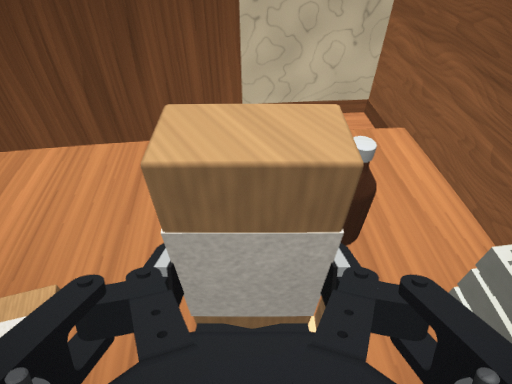

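```bash
python3 plan.py 616.8 374.1 85 85.7 60; python3 -m jog '{"travel":[[-0.02,-0.001,0.012],[-0.045,-0.001,0.026],[-0.07,-0.001,0.04],[-0.088,-0.001,0.052],[-0.088,-0.001,0.052]],"turn":[[0,0,0],[0,0,-0.2],[0,0,-0.2],[0,0,-0.2],[0,0,-0.2]],"hand":[0.05,0.05,0.05,0.05,0.05]}' 60;  python3 plan.py 616.8 374.1 70 85.7 60
```

```text
now [617.  370.8 184. ] [-179.   -59.8   84.5] grip 60.9 q [-0.07, 0.72, -0.12, 1.82, -1.38, 0.95, 0.84] t 35.52 F [-0.6 -0.3 -2.5]
tool z [ 0.1  0.9 -0.5] grasp pt [615.7 354.4 193.5]
[616.8, 374.1, 85.0, 85.7, 60.0] travel [-0.0839, 0.0004, 0.0525] turn [0.0, 0.1, -0.6]
t: 36.15
eef_pos: [613.8, 371.7, 80.0]
ee_rot: [-3.124, -1.041, 1.479]
ft_force: [0.1, 1.1, -0.7]
grip_width: 61.0
now [613.8 371.7  80. ] [-179.   -59.7   84.7] grip 61.0 q [-0.04, 0.88, -0.18, 1.86, -1.48, 0.88, 1.07] t 36.15 F [ 0.1  1.1 -0.7]
tool z [ 0.1  0.9 -0.5] grasp pt [612.6 355.4  89.6]
[616.8, 374.1, 70.0, 85.7, 60.0] travel [-0.0073, 0.0029, 0.0073] turn [-0.1, 0.3, -0.5]
```

```bash
python3 -m jog '{"travel":[[-0.004,0.001,0.004],[-0.008,0.002,0.006],[-0.009,0.002,0.007],[-0.009,0.002,0.007]],"turn":[[0,0.3,0],[0,0.3,0],[0,0.3,0],[0,0.3,0]],"hand":[0.05,0.05,0.05,0.05]}' 60;  python3 plan.py 616.8 374.1 68 85.7 60
python3 - <<'E'
from h import *
shot("scene","p_s"); p=shot("wrist","p_w")
X=cloud(p)
E
python3 -c "
import cv2
a=cv2.imread('pics/p_s.png');cv2.imwrite('pics/p_sc.png',cv2.resize(a[60:210,230:400],None,fx=4,fy=4,interpolation=cv2.INTER_CUBIC))"
```

```text
t: 36.65
eef_pos: [615.9, 373.1, 69.0]
ee_rot: [-3.125, -1.046, 1.479]
ft_force: [0.6, 0.8, -0.8]
grip_width: 61.1
now [615.9 373.1  69. ] [-179.   -60.    84.7] grip 61.1 q [-0.03, 0.91, -0.19, 1.85, -1.49, 0.87, 1.1] t 36.65 F [ 0.6  0.8 -0.8]
tool z [ 0.1  0.9 -0.5] grasp pt [614.7 356.7  78.5]
[616.8, 374.1, 68.0, 85.7, 60.0] travel [-0.0003, 0.0008, 0.0014] turn [-0.1, 0.0, -0.5]
```

View pics/p_sc.png

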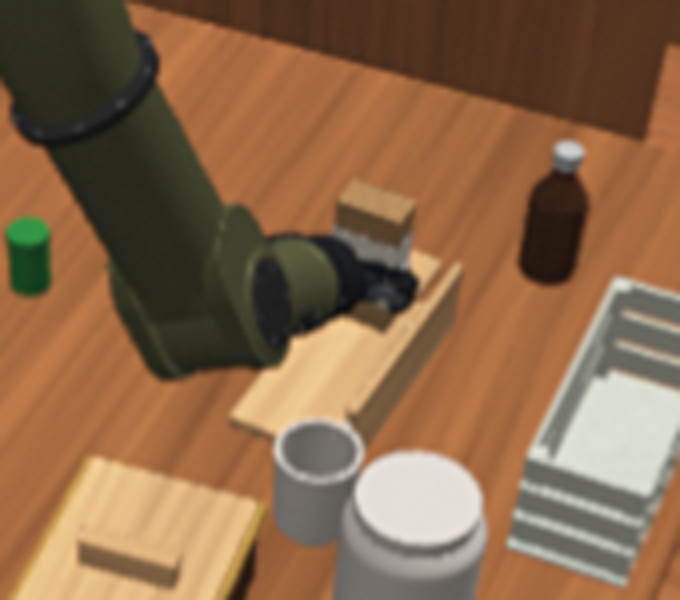

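```bash
python3 -m jog '{"travel":[[-0.001,0,0.001],[-0.002,0,0.001],[-0.002,0,0.001]],"turn":[[0,0,0],[0,0,0],[0,0,0]],"hand":[0.05,0.05,0.05]}' 60;  python3 plan.py
```

```text
t: 37.12
eef_pos: [615.8, 372.8, 66.7]
ee_rot: [-3.124, -1.046, 1.479]
ft_force: [-0.4, -0.3, -0.4]
grip_width: 61.4
now [615.8 372.8  66.7] [-179.   -60.    84.7] grip 61.4 q [-0.02, 0.91, -0.2, 1.85, -1.49, 0.86, 1.1] t 37.12 F [-0.4 -0.3 -0.4]
tool z [ 0.1  0.9 -0.5] grasp pt [614.7 356.4  76.2]
```

```bash
python3 -m jog '{"travel":[[-0.001,0,0.0005],[-0.0015,0,0.001],[-0.0015,0,0.001]],"turn":[[0,0,0],[0,0,0],[0,0,0]],"hand":[0.05,0.05,0.05]}' 60;  python3 plan.py
```

```text
t: 37.5
eef_pos: [615.9, 373.0, 66.2]
ee_rot: [-3.126, -1.048, 1.48]
ft_force: [-2.1, -4.8, 6.0]
grip_width: 60.8
now [615.9 373.   66.2] [-179.1  -60.1   84.8] grip 60.8 q [-0.02, 0.91, -0.2, 1.85, -1.49, 0.86, 1.1] t 37.5 F [-2.1 -4.8  6. ]
tool z [ 0.1  0.9 -0.5] grasp pt [614.8 356.6  75.6]
```

```bash
python3 -m jog '{"travel":[[0,0,0],[0,0,0],[0,0,0],[0,0,0],[0,0,0]],"turn":[[0,0,0],[0,0,0],[0,0,0],[0,0,0],[0,0,0]],"hand":[0.063,0.066,0.07,0.074,0.074]}' 20;  python3 plan.py;python3 - <<'E'
from h import *
shot("wrist","q_w")
E
```

```text
t: 38.12
eef_pos: [615.9, 373.1, 66.1]
ee_rot: [-3.126, -1.048, 1.48]
ft_force: [-0.2, 0.3, 0.0]
grip_width: 74.3
now [615.9 373.1  66.1] [-179.1  -60.1   84.8] grip 74.3 q [-0.02, 0.91, -0.2, 1.85, -1.49, 0.86, 1.1] t 38.12 F [-0.2  0.3  0. ]
tool z [ 0.1  0.9 -0.5] grasp pt [614.7 356.7  75.5]
```

View pics/q_w.png

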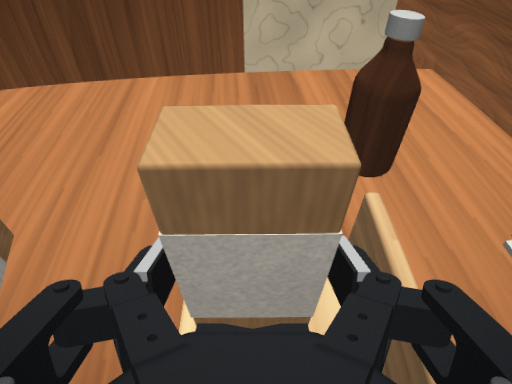

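Released and standing. I'll retreat straight back along the tool axis.

```bash
python3 -m jog '{"travel":[[0,0,-0.015],[0,0,-0.035],[0,0,-0.06],[0,0,-0.085],[0.01,0,-0.11]],"turn":[[0,0,0],[0,0,0],[0,0,0],[0,0,0],[0,0,0]],"hand":[0.075,0.075,0.075,0.075,0.075]}' 20;  python3 plan.py 440 330 230 103.7 0;python3 - <<'E'
from h import *
shot("wrist","r_w")
E
```

```text
t: 38.8
eef_pos: [609.7, 279.9, 130.0]
ee_rot: [-3.124, -1.047, 1.477]
ft_force: [0.3, -0.2, -0.0]
grip_width: 75.1
now [609.7 279.9 130. ] [-179.   -60.    84.6] grip 75.1 q [0.1, 0.8, -0.14, 1.87, -1.31, 0.99, 0.99] t 38.8 F [ 0.3 -0.2 -0. ]
tool z [ 0.1  0.9 -0.5] grasp pt [608.4 263.5 139.5]
[440.0, 330.0, 230.0, 103.7, 0.0] travel [0.1036, -0.174, -0.0177] turn [9.1, -59.5, -16.8]
```

View pics/r_w.png

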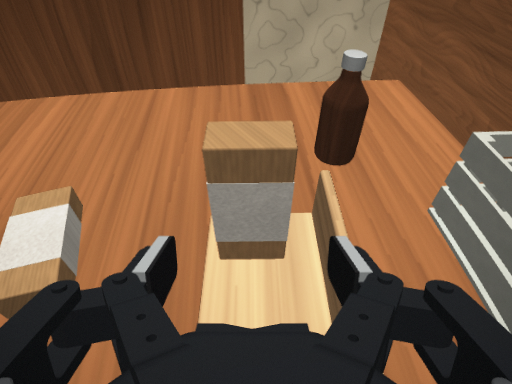

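```bash
python3 -m jog '{"travel":[[0.03,-0.02,-0.01],[0.06,-0.06,-0.018],[0.08,-0.11,-0.018],[0.1,-0.15,-0.018],[0.104,-0.174,-0.018]],"turn":[[1.5,-10,-2.8],[3,-20,-5.6],[4.6,-30,-8.4],[6.1,-40,-11.2],[7.6,-50,-14]],"hand":[0.08,0.08,0.08,0.08,0.08]}' 20;  python3 plan.py 415 360 230 103.7 0
```

```text
t: 39.48
eef_pos: [440.8, 327.6, 235.7]
ee_rot: [3.112, -0.163, 1.761]
ft_force: [-0.3, 0.8, -0.9]
grip_width: 79.5
now [440.8 327.6 235.7] [178.3  -9.3 100.9] grip 79.5 q [-0.77, 0.34, 0.24, 1.79, -0.27, 0.95, -0.2] t 39.48 F [-0.3  0.8 -0.9]
tool z [-0.   0.2 -1. ] grasp pt [440.8 324.5 254.4]
[415.0, 360.0, 230.0, 103.7, 0.0] travel [0.0353, -0.0196, 0.011] turn [1.9, -9.3, -2.9]
```

```bash
python3 -m jog '{"travel":[[0.035,-0.02,0.01],[0.035,-0.02,0.01],[0.035,-0.02,0.01],[0.035,-0.02,0.01]],"turn":[[1.9,-9.3,-2.9],[1.9,-9.3,-2.9],[1.9,-9.3,-2.9],[1.9,-9.3,-2.9]],"hand":[0.08,0.08,0.08,0.08]}' >/dev/null
python3 - <<'E'
from h import *
p=shot("wrist","s_w");X=cloud(p)
q=shot("top","s_t");Y=cloud(q)
for Z in (X,Y):
    m=((Z[...,2]>22)&(Z[...,2]<45)&(np.hypot(Z[...,0]-400,Z[...,1]-371)<110)).astype(np.uint8)
    n,l,s,_=cv2.connectedComponentsWithStats(m);k=1+np.argmax(s[1:,4]);Q=Z[l==k];print("carton",len(Q),rect(Q),np.median(Q,0))
    Q=Z[(Z[...,2]>120)&(Z[...,2]<160)&(np.hypot(Z[...,0]-616,Z[...,1]-363)<60)]
    if len(Q): print("standing",rect(Q),np.median(Q,0))
E
python3 plan.py
```

```text
carton 6122 (array([402.1, 372.6]), array([ 62.9, 129.5]), 12.797333717346191) [401.7 376.8  34. ]
standing (array([616.4, 360.5]), array([34.9, 65.3]), 86.1153564453125) [606.4 362.5 143.5]
carton 778 (array([400.4, 373.3]), array([ 63.2, 130.7]), 13.61057186126709) [401.  370.   33.8]
standing (array([612.1, 360.1]), array([32.7, 62.9]), 84.78617858886719) [611.  356.9 142.6]
now [415.9 357.3 231.1] [-180.     0.   103.4] grip 79.7 q [-0.94, 0.39, 0.27, 1.71, -0.12, 1.05, -0.4] t 40.08 F [ 0.1  0.1 -0.6]
tool z [ 0. -0. -1.] grasp pt [415.9 357.3 250.1]
```

View pics/s_w.png

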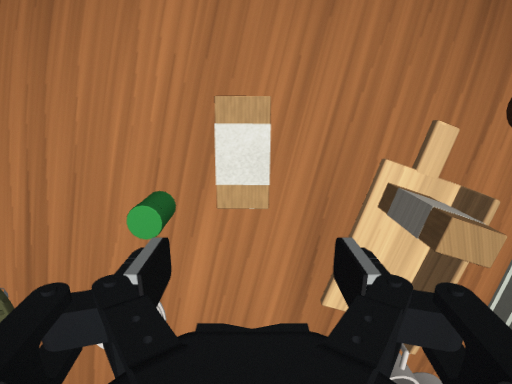

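View pics/s_t.png

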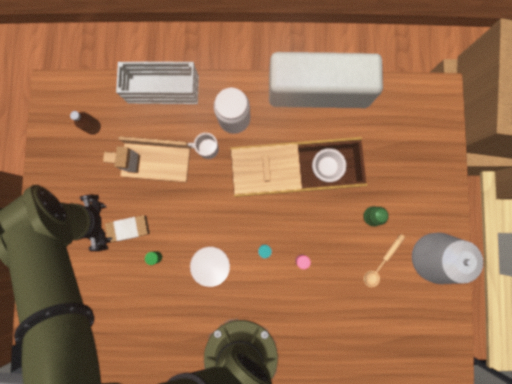

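```bash
python3 - <<'E'
from h import *
g=R.from_euler('xyz',[180,0,103.2],degrees=True)*R.from_euler('y',-30,degrees=True)
T=np.array([401.3,373,17])-g.apply([1,0,-15.4]);z=g.as_matrix()[:,2];print(T,T-100*z)
E
python3 plan.py 388 430 110 103.2 -30
```

```text
[403.3 364.7   4.2] [391.8 413.3  90.8]
now [415.9 357.3 231.1] [-180.     0.   103.4] grip 79.7 q [-0.94, 0.39, 0.27, 1.71, -0.12, 1.05, -0.4] t 40.08 F [ 0.1  0.1 -0.6]
tool z [ 0. -0. -1.] grasp pt [415.9 357.3 250.1]
[388.0, 430.0, 110.0, 103.2, -30.0] travel [0.0772, -0.0103, 0.121] turn [0.1, -30.0, 0.2]
```

```bash
python3 -m jog '{"travel":[[0.015,-0.002,0.025],[0.03,-0.004,0.05],[0.045,-0.006,0.075],[0.06,-0.008,0.1],[0.062,-0.008,0.12]],"turn":[[0,-8,0],[0,-16,0],[0,-24,0],[0,-30,0],[0,-30,0.2]],"hand":[0.08,0.08,0.08,0.08,0.08]}' 20;  python3 plan.py 402.5 367 12 103.2 -30
```

```text
t: 40.7
eef_pos: [392.2, 417.4, 107.6]
ee_rot: [-3.139, 0.526, 1.806]
ft_force: [-0.7, -0.3, 0.0]
grip_width: 79.5
now [392.2 417.4 107.6] [-179.8   30.1  103.5] grip 79.5 q [-1.27, 0.79, 0.36, 1.52, 0.14, 1.24, -0.8] t 40.7 F [-0.7 -0.3  0. ]
tool z [ 0.1 -0.5 -0.9] grasp pt [390.  426.7 124.1]
[402.5, 367.0, 12.0, 103.2, -30.0] travel [0.0035, -0.0014, 0.1086] turn [-0.0, 0.1, 0.2]
```

```bash
python3 -m jog '{"travel":[[0.003,-0.001,0.03],[0.003,-0.001,0.07],[0.003,-0.001,0.1],[0.003,-0.001,0.108],[0.003,-0.001,0.108]],"turn":[[0,0.1,0.2],[0,0.1,0.2],[0,0.1,0.2],[0,0.1,0.2],[0,0.1,0.2]],"hand":[0.08,0.08,0.08,0.08,0.08]}' 20;  python3 plan.py 403.3 364.7 6 103.2 -30; python3 -c "
from h import *
shot('wrist','t_w')"
```

```text
t: 41.32
eef_pos: [403.9, 366.3, 13.3]
ee_rot: [-3.141, 0.523, 1.799]
ft_force: [-0.3, -0.5, 0.5]
grip_width: 80.0
now [403.9 366.3  13.3] [-180.    30.   103.1] grip 80.0 q [-1.22, 0.87, 0.35, 1.69, 0.15, 0.98, -0.81] t 41.33 F [-0.3 -0.5  0.5]
tool z [ 0.1 -0.5 -0.9] grasp pt [401.7 375.6  29.8]
[403.3, 364.7, 6.0, 103.2, -30.0] travel [0.0024, -0.0009, 0.0071] turn [-0.1, -0.0, -0.1]
```

View pics/t_w.png

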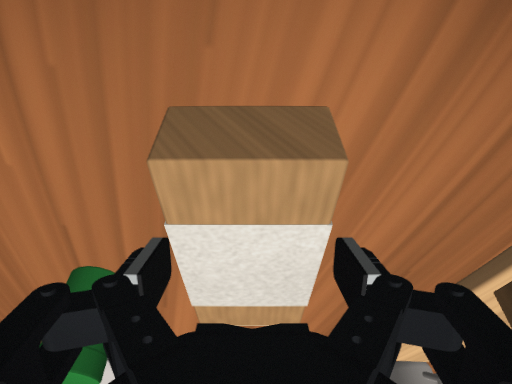

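```bash
python3 -m jog '{"travel":[[0.001,-0.001,0.008],[0.001,-0.001,0.008],[0.001,-0.001,0.008],[0.001,-0.001,0.008],[0.001,-0.001,0.008]],"turn":[[0,0,0],[0,0,0],[0,0,0],[0,0,0],[0,0,0]],"hand":[0.08,0.08,0.05,0.05,0.05]}' 60 && python3 -m jog '{"travel":[[0,0,0],[0,0,0],[0,0,0]],"turn":[[0,0,0],[0,0,0],[0,0,0]],"hand":[0.05,0.05,0.05]}' 60
python3 - <<'E'
from h import *
s=st();Rm=R.from_euler('xyz',s["ee_rot"]);o=Rm.inv().apply(np.array([401.5,373,17])-np.array(s["eef_pos"]));print(o);np.save("held.npy",o)
E
python3 tgt.py 609 288 81 80 58; python3 plan.py 404 364 210 103.2 -30
```

```text
t: 42.0
eef_pos: [403.5, 364.7, 6.7]
ee_rot: [3.14, 0.521, 1.8]
ft_force: [-1.4, 2.0, 6.5]
grip_width: 61.1
t: 42.38
eef_pos: [403.5, 364.7, 6.7]
ee_rot: [3.14, 0.521, 1.8]
ft_force: [-1.0, 1.0, 3.1]
grip_width: 61.2
[  2.3  -0.1 -13.2]
TCP [610.8, 297.8, 72.1] [80.0, 58.0]
now [403.5 364.7   6.7] [179.9  29.9 103.1] grip 61.2 q [-1.22, 0.87, 0.35, 1.69, 0.15, 0.96, -0.81] t 42.38 F [-1.   1.   3.1]
tool z [ 0.1 -0.5 -0.9] grasp pt [401.4 373.9  23.2]
[404.0, 364.0, 210.0, 103.2, -30.0] travel [-0.102, 0.0005, -0.1759] turn [0.0, -0.1, -0.1]
```

```bash
python3 -m jog '{"travel":[[-0.02,0,-0.035],[-0.045,0,-0.078],[-0.07,0,-0.122],[-0.095,0,-0.165],[-0.102,0,-0.176]],"turn":[[0,0,0],[0,0,0],[0,0,0],[0,0,0],[0,0,0]],"hand":[0.05,0.05,0.05,0.05,0.05]}' 60; python3 tgt.py 609 288 81 82 60; python3 plan.py 500 300 215 95 15
```

```text
t: 43.0
eef_pos: [404.4, 364.3, 212.8]
ee_rot: [3.136, 0.518, 1.797]
ft_force: [-0.7, 0.9, -2.6]
grip_width: 61.2
TCP [610.5, 298.2, 72.4] [82.0, 60.0]
now [404.4 364.3 212.8] [179.7  29.7 103. ] grip 61.2 q [-1.24, 0.62, 0.4, 1.53, 0.19, 1.35, -0.72] t 43.0 F [-0.7  0.9 -2.6]
tool z [ 0.1 -0.5 -0.9] grasp pt [402.2 373.4 229.3]
[500.0, 300.0, 215.0, 95.0, 15.0] travel [-0.0741, 0.0785, 0.0401] turn [1.3, 44.6, 8.2]
```

```bash
python3 -m jog '{"travel":[[-0.015,0.016,0.008],[-0.03,0.031,0.016],[-0.044,0.047,0.024],[-0.059,0.063,0.032],[-0.074,0.0785,0.04]],"turn":[[0.3,9,1.6],[0.6,18,3.3],[0.8,27,4.9],[1,36,6.6],[1.3,44.6,8.2]],"hand":[0.05,0.05,0.05,0.05,0.05]}' 60; python3 plan.py 610.5 298.2 195 82 60
```

```text
t: 43.62
eef_pos: [500.4, 299.2, 214.5]
ee_rot: [3.141, -0.266, 1.657]
ft_force: [-0.6, 0.4, -3.0]
grip_width: 60.9
now [500.4 299.2 214.5] [180.  -15.2  94.9] grip 60.9 q [-0.55, 0.42, 0.19, 1.75, -0.41, 0.94, -0.06] t 43.62 F [-0.6  0.4 -3. ]
tool z [-0.   0.3 -1. ] grasp pt [500.9 294.3 232.8]
[610.5, 298.2, 195.0, 82.0, 60.0] travel [-0.0153, 0.1096, 0.0161] turn [-8.1, 44.6, 10.5]
```

```bash
python3 -m jog '{"travel":[[-0.003,0.022,0.003],[-0.006,0.044,0.006],[-0.009,0.066,0.01],[-0.012,0.088,0.013],[-0.015,0.11,0.016]],"turn":[[-1.6,9,2.1],[-3.2,18,4.2],[-4.9,27,6.3],[-6.5,36,8.4],[-8.1,44.6,10.5]],"hand":[0.05,0.05,0.05,0.05,0.05]}' 60; python3 plan.py 610.5 298.2 190 82 60 610.5 298.2 85 82 60;python3 - <<'E'
from h import *
p=shot("scene","u_s");cv2.imwrite("pics/u_sc.png",cv2.resize(p["color"][60:210,230:400],None,fx=4,fy=4,interpolation=cv2.INTER_CUBIC)); shot("wrist","u_w")
E
```

```text
t: 44.25
eef_pos: [611.8, 296.8, 193.8]
ee_rot: [-3.139, -1.051, 1.425]
ft_force: [-0.4, 0.6, -1.9]
grip_width: 60.9
now [611.8 296.8 193.8] [-179.9  -60.2   81.6] grip 60.9 q [0.12, 0.68, -0.22, 1.9, -1.33, 0.92, 0.87] t 44.25 F [-0.4  0.6 -1.9]
tool z [ 0.1  0.9 -0.5] grasp pt [609.5 280.5 203.2]
[610.5, 298.2, 190.0, 82.0, 60.0] travel [-0.0027, -0.0015, 0.0029] turn [0.2, -0.2, -0.2]
[610.5, 298.2, 85.0, 82.0, 60.0] travel [-0.0938, -0.0014, 0.0551] turn [0.2, -0.2, -0.2]
```

View pics/u_sc.png

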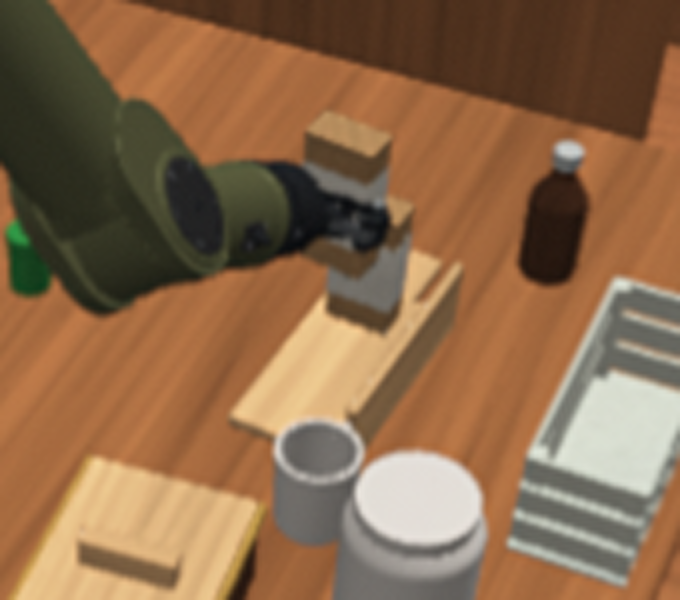

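View pics/u_w.png

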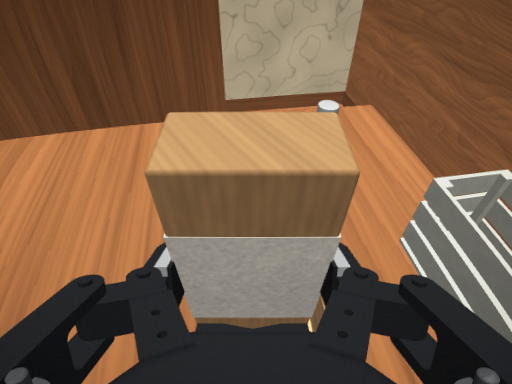

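```bash
python3 -m jog '{"travel":[[-0.015,-0.001,0.01],[-0.03,-0.001,0.02],[-0.045,-0.001,0.03],[-0.06,-0.001,0.037],[-0.07,-0.001,0.042]],"turn":[[0,0,0],[0,0,0],[0,0,0],[0,0,0],[0,0,0]],"hand":[0.05,0.05,0.05,0.05,0.05]}' 60; python3 plan.py 610.5 298.2 85 82 60 610.5 298.2 72.4 82 60;python3 - <<'E'
from h import *
p=shot("scene","v_s");cv2.imwrite("pics/v_sc.png",cv2.resize(p["color"][90:240,220:390],None,fx=4,fy=4,interpolation=cv2.INTER_CUBIC))
X=cloud(p);Q=X[(X[...,1]<240)&(X[...,1]>-20)&(X[...,0]>350)&(X[...,0]<700)&(X[...,2]>60)]
C=p["color"].astype(int);m=(X[...,1]<230)&(X[...,1]>-20)&(X[...,0]>400)&(X[...,0]<640)&(X[...,2]>100)&(X[...,2]<400)
Q=X[m];i=np.argsort(Q[:,2])[:8];print(Q[i])
E
```

```text
t: 44.98
eef_pos: [609.8, 295.4, 106.4]
ee_rot: [-3.123, -1.043, 1.408]
ft_force: [-0.5, -0.2, -0.6]
grip_width: 61.2
now [609.8 295.4 106.4] [-178.9  -59.7   80.7] grip 61.2 q [0.13, 0.82, -0.24, 1.93, -1.42, 0.86, 1.07] t 44.98 F [-0.5 -0.2 -0.6]
tool z [ 0.1  0.9 -0.5] grasp pt [607.5 279.1 116. ]
[610.5, 298.2, 85.0, 82.0, 60.0] travel [-0.017, 0.0005, 0.0133] turn [0.1, 0.3, -0.7]
[610.5, 298.2, 72.4, 82.0, 60.0] travel [-0.0279, 0.0006, 0.0197] turn [0.1, 0.3, -0.7]
[[634.5 215.4 131. ]
 [631.7 213.4 131.5]
 [636.5 225.8 141.1]
 [638.7 228.6 144.1]
 [633.3 223.9 145.7]
 [634.  196.7 145.9]
 [631.6 193.6 147.5]
 [632.2 226.2 147.9]]
```

View pics/v_sc.png

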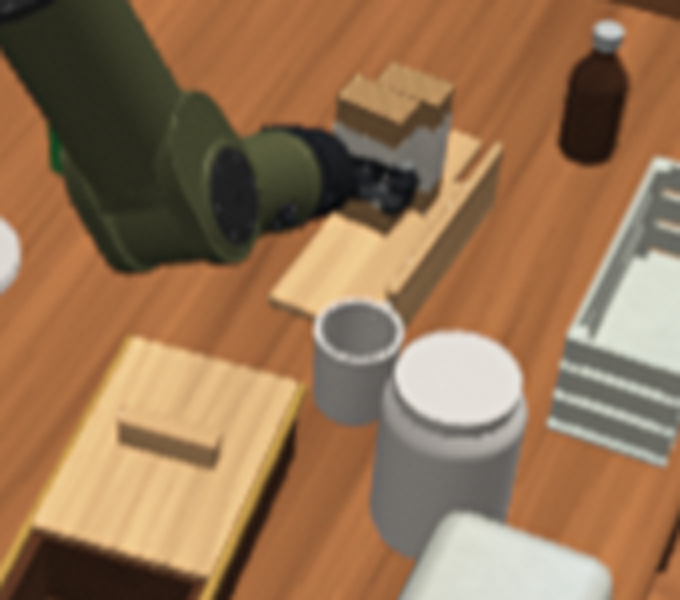

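```bash
python3 -m jog '{"travel":[[-0.008,0,0.006],[-0.017,0.001,0.013],[-0.025,0.001,0.018],[-0.028,0.001,0.02],[-0.028,0.001,0.02]],"turn":[[0,0.3,-0.3],[0,0.3,-0.7],[0,0.3,-0.7],[0,0.3,-0.7],[0,0.3,-0.7]],"hand":[0.05,0.05,0.05,0.05,0.05]}' 60; python3 plan.py 610.5 298.2 69.5 82 60
```

```text
t: 45.65
eef_pos: [610.7, 297.8, 70.6]
ee_rot: [-3.14, -1.048, 1.428]
ft_force: [0.7, -0.3, -0.7]
grip_width: 61.3
now [610.7 297.8  70.6] [-179.9  -60.    81.8] grip 61.3 q [0.14, 0.89, -0.27, 1.94, -1.46, 0.83, 1.17] t 45.65 F [ 0.7 -0.3 -0.7]
tool z [ 0.1  0.9 -0.5] grasp pt [608.4 281.5  80.1]
[610.5, 298.2, 69.5, 82.0, 60.0] travel [-0.0008, -0.0003, 0.0008] turn [0.1, -0.0, -0.1]
```

```bash
python3 -m jog '{"travel":[[-0.001,0,0.0005],[-0.0017,0,0.001],[-0.0017,0,0.001]],"turn":[[0,0,0],[0,0,0],[0,0,0]],"hand":[0.05,0.05,0.05]}' 60;  python3 plan.py
```

```text
t: 46.02
eef_pos: [610.9, 298.0, 69.5]
ee_rot: [3.141, -1.049, 1.43]
ft_force: [-1.5, -2.5, 5.1]
grip_width: 60.8
now [610.9 298.   69.5] [180.  -60.1  81.9] grip 60.8 q [0.14, 0.89, -0.27, 1.94, -1.46, 0.83, 1.17] t 46.02 F [-1.5 -2.5  5.1]
tool z [ 0.1  0.9 -0.5] grasp pt [608.6 281.7  79. ]
```

Contact. I'll release, then retreat.

```bash
python3 -m jog '{"travel":[[0,0,0],[0,0,0],[0,0,0],[0,0,0],[0,0,0]],"turn":[[0,0,0],[0,0,0],[0,0,0],[0,0,0],[0,0,0]],"hand":[0.063,0.066,0.07,0.074,0.074]}' 20 && python3 -m jog '{"travel":[[0,0,-0.015],[0.002,0,-0.035],[0.005,0,-0.06],[0.01,0,-0.085],[0.02,0,-0.11]],"turn":[[0,0,0],[0,0,0],[0,0,0],[0,0,0],[0,0,0]],"hand":[0.075,0.075,0.075,0.075,0.075]}' 20;  python3 plan.py 480 200 280 95 0;python3 - <<'E'
from h import *
shot("wrist","w_w")
E
```

```text
t: 46.65
eef_pos: [610.9, 298.0, 69.5]
ee_rot: [3.141, -1.049, 1.43]
ft_force: [0.8, -0.4, 0.4]
grip_width: 74.2
t: 47.28
eef_pos: [598.8, 211.0, 142.6]
ee_rot: [3.141, -1.048, 1.428]
ft_force: [1.5, 0.6, 0.3]
grip_width: 75.3
now [598.8 211.  142.6] [180.  -60.   81.8] grip 75.3 q [0.26, 0.76, -0.2, 1.93, -1.27, 0.97, 1.01] t 47.27 F [1.5 0.6 0.3]
tool z [ 0.1  0.9 -0.5] grasp pt [596.4 194.7 152.1]
[480.0, 200.0, 280.0, 95.0, 0.0] travel [0.1052, -0.116, -0.0928] turn [6.9, -59.7, -12.0]
```

View pics/w_w.png

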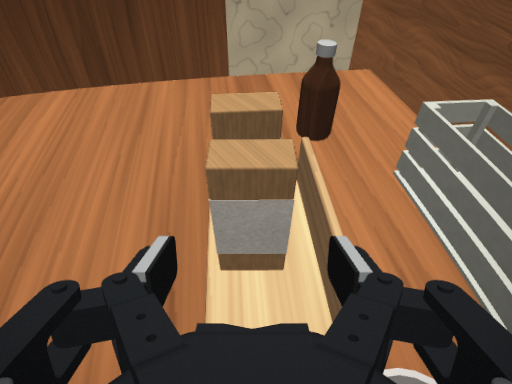

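Both cartons stand, one behind the other (252,200 and 246,115). I'll move the arm clear and do the final check.

```bash
python3 -m jog '{"travel":[[0.03,-0.02,-0.03],[0.06,-0.05,-0.06],[0.08,-0.08,-0.08],[0.1,-0.1,-0.09],[0.105,-0.116,-0.093]],"turn":[[1.2,-10,-2],[2.4,-20,-4],[3.5,-30,-6],[4.7,-40,-8],[5.8,-50,-10]],"hand":[0.075,0.075,0.075,0.075,0.075]}' 20; python3 plan.py 300 450 300 110 0
```

```text
t: 47.95
eef_pos: [481.1, 196.2, 285.6]
ee_rot: [3.116, -0.164, 1.621]
ft_force: [-0.3, 0.8, -1.3]
grip_width: 75.0
now [481.1 196.2 285.6] [178.5  -9.4  92.9] grip 75.0 q [-0.41, 0.26, 0.11, 1.75, -0.2, 1.07, -0.17] t 47.95 F [-0.3  0.8 -1.3]
tool z [ 0.   0.2 -1. ] grasp pt [480.8 193.  304.3]
[300.0, 450.0, 300.0, 110.0, 0.0] travel [0.2615, -0.1688, 0.0243] turn [2.9, -9.1, -17.2]
```

```bash
python3 -m jog '{"travel":[[0.26,-0.169,0.02],[0.26,-0.169,0.02],[0.26,-0.169,0.02],[0.26,-0.169,0.02],[0.26,-0.169,0.02]],"turn":[[0,-9,-17],[0,-9,-17],[0,-9,-17],[0,-9,-17],[0,-9,-17]],"hand":[0.075,0.075,0.075,0.075,0.075]}' 20; python3 -m jog '{"travel":[[0,0,0],[0,0,0],[0,0,0]],"turn":[[0,0,0],[0,0,0],[0,0,0]],"hand":[0.075,0.075,0.075]}' >/dev/null
python3 - <<'E'
from h import *
p=shot("top","x_t");X=cloud(p);q=shot("scene","x_s");Y=cloud(q)
cv2.imwrite("pics/x_tc.png",cv2.resize(p["color"][100:280,90:400],None,fx=2.5,fy=2.5,interpolation=cv2.INTER_CUBIC))
for Z in(X,Y):
    Q=Z[(Z[...,2]>112)&(Z[...,2]<135)&(abs(Z[...,0]-592)<60)&(abs(Z[...,1]+72)<50)];print("handle",rect(Q))
    for c in((614,360),(608,286)):
        Q=Z[(Z[...,2]>130)&(Z[...,2]<160)&(np.hypot(Z[...,0]-c[0],Z[...,1]-c[1])<45)&(abs(Z[...,1]-c[1])<30)]
        print("carton",rect(Q),np.median(Q,0))
    for n in["bowls","mug","figurine","canister","tin1"]:
        print(n,[(round(a["score"],2),np.round(a["point"]).tolist()) for a in arm.search_frame(p if Z is X else q,n)][:4])
E
python3 plan.py
```

```text
t: 48.58
eef_pos: [299.1, 448.0, 305.0]
ee_rot: [3.091, 0.006, 1.91]
ft_force: [1.3, 0.8, -0.4]
grip_width: 75.0
handle (array([589.6, -73. ]), array([79.1, 17.9]), 5.263922214508057)
carton (array([611.9, 360.8]), array([32.4, 62.8]), 85.36646270751953) [611.4 359.  143. ]
carton (array([606.7, 287.3]), array([36.6, 62.4]), 82.22933959960938) [605.9 285.  142.8]
bowls [(0.94, [611.0, -272.0, 52.0])]
mug [(0.68, [672.0, 122.0, 37.0])]
figurine [(0.87, [449.0, -410.0, 89.0])]
canister [(0.83, [758.0, 30.0, 161.0])]
tin1 [(0.7, [309.0, 273.0, 66.0]), (0.67, [308.0, -192.0, 62.0]), (0.59, [339.0, -70.0, 65.0]), (0.56, [602.0, 277.0, 140.0])]
handle (array([592.7, -75.6]), array([78.7, 24.1]), 3.575214147567749)
carton (array([617.4, 358.9]), array([63.6, 46.7]), 1.875698208808899) [618.2 352.6 142.2]
carton (array([612.2, 284.4]), array([42.6, 64.4]), 83.81871795654297) [613.1 279.7 141.8]
bowls [(0.77, [607.0, -266.0, 49.0])]
mug []
figurine [(0.76, [463.0, -434.0, 76.0])]
canister [(0.61, [777.0, 0.0, 136.0])]
tin1 [(0.64, [315.0, 270.0, 47.0]), (0.63, [346.0, -79.0, 48.0]), (0.62, [314.0, -205.0, 55.0]), (0.38, [598.0, -83.0, 89.0])]
now [299. 448. 305.] [177.1   0.3 109.5] grip 75.3 q [-1.0, 0.29, -0.07, 1.63, 0.06, 1.18, -0.75] t 49.55 F [1.1 0.6 1.1]
tool z [ 0.1  0.  -1. ] grasp pt [298.1 447.8 324. ]
```

View pics/x_tc.png

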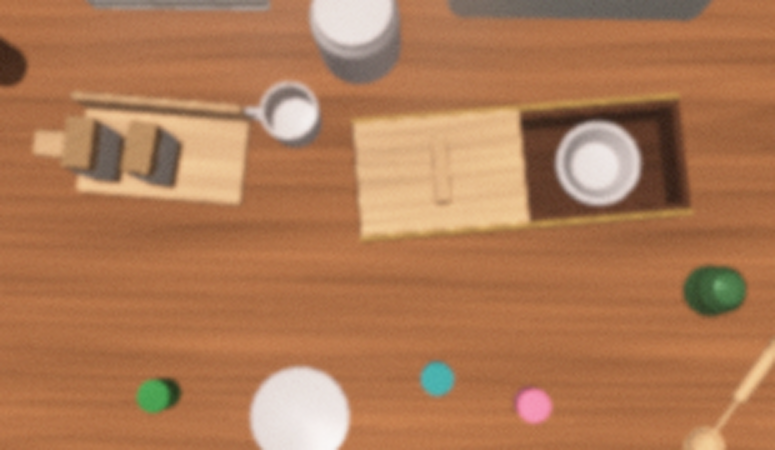

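View pics/x_s.png

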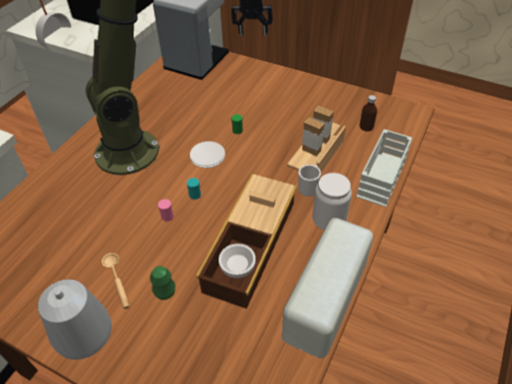

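```bash
python3 -c "
from station import arm
print(arm.hand_in())"
```

```text
the job is handed in; nothing more can be done
None
```

I finished the job and handed it in at about 50 s of robot time.

- **Tins:** I slid the cover over the bowls and set all four plain grey tins upright in a row in the cork-lined bay. All four tops measured about 77 mm high before the bay was covered. The green, pink and turquoise look-alikes were not touched.
- **Cover:** I slid it back over the tin bay until it met the stop, with about 10 N of contact. Before and after pictures show its handle moved 200 mm, so it is fully home.
- **Cartons:** Both now stand on their small ends on the serving board at about (614, 360) and (608, 286). Their tops are about 143 mm up, which matches board plus carton length.
- **Crockery:** In the last top view the bowls are in their bay, and the mug, figurine and canister stand where they were at the start.

**Disagreements in the last checks:**
- The top and scene views differ by 3–6 mm on where the cartons and the cover handle are.
- The network missed the mug in the scene view, though it shows in both pictures.
- It also gave two false tin reports, on a carton top and on the cover.
- I saw no carton knocked aside.

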